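# Pack cheese wedges head to tail and bolt the tray

## Robot

A 6-joint arm with a two-finger parallel gripper is mounted at the origin on the work surface. World frame = base frame: x ahead of the robot, y to its left, z up, the work surface at z = 0. Lengths are in m, angles in degrees, forces in N, time in s.
With the tool pointing down it reaches from about 0.4 to 0.825 m from the base axis. Payload 7 kg.
Tool frame: the origin (TCP) lies on the centre line of the jaws, within the pads' length; the fingertips stand r.nose_length ahead of it and the grasp point (between the pads) lies 2 mm behind it (r.nose_length is the distance from the TCP to the fingertips, in m); z points along the fingers, y is the direction in which the jaws open and shut (so a half turn about z gives the same grasp; the last joint's range is limited). The gripper opens to 88 mm and grips with 3 to 60 N. Pads are 19 mm wide; open, the fingers measure 130 mm over their backs; the gripper's body (78 mm by 193 mm) begins 47 mm behind the grasp point.
Start: joints at [-55.858, 20.546, 0.682, 0, -70.136, -16.507], TCP at [0.204, -0.643, 0.244] pointing down, gripper open.
Joint ranges: [-176.03, 176.03], [-82.01, 121.73], [-58.28, 71.71], [-173.87, 95.51], [-174.79, -0.11], [-173.66, 173.66]. Speed limits (degrees/s): [136.94, 136.94, 172.46, 180, 180, 180].

## Interface

Orientations are given as [roll, pitch, yaw] about the fixed x, y, z axes, in that order (R = Rz(yaw) Ry(pitch) Rx(roll)).
In Python, from plant import r gives the robot as it stands.
- The arm moves only by the tool apply_moves, never from a script. Its argument "targets" is a list of rows, each a list of 3 entries, a list of its own where there are three numbers: the shift along the tool's x, y, z scaled (see below), then the turn, a rotation vector about the tool's x, y, z scaled (see below), then the finger opening in mm, from 0 to 87.6. A call has 1 to 5 rows; each row shifts and turns the pose as measured when the row begins, along the tool's axes as they then stand; what a row does not reach is not made up. The controller multiplies each number of a shift by 0.04 m and each number of a turn by 8 degrees. A row lasts 1/10 s, in which the tool goes at most 50 mm and 8.59 degrees, less where a joint would pass 70% of its speed; a pose out of reach is approached as far as the arm can. A call with a number of a shift or a turn outside -1 to 1 is refused whole. A call with a gripper value outside its range is refused whole. The fingers move at their own pace and stop on an object; "squeeze" is the grip in N (left out, the last holds). Time passes only in rows, so rows that do not move let the fingers close. It gives the time, the measured TCP pose, the force and the opening at its end, in the units of the state.
- r.get_state(): the state, without advancing time (a new reading comes with each control period).
- r.capture(name): name is "scene" or "side" or "wrist"; returns a dict with "img" (480x640x3 uint8, blue, green, red), "z_map" (480x640 float32, m along the optical axis (not along the pixel's ray), 0 where there is no reading), "fx", "fy", "cx", "cy" (pixels), "camera_from_world" (4x4, takes a point from world to camera coordinates); the wrist camera has in their place "mount" (4x4, takes a point from camera to tool coordinates, whose origin is the TCP and whose axes are the flange's). Camera axes: x right, y up, looking along -z (the intrinsics and any distortion apply to the point x, -y, -z); pixel columns grow to the right and rows downward; lengths in m; the calibration is good to about 2 mm. The wrist camera is an equidistant fisheye: a pixel r from the principal point sees the ray r / f radians off the axis. A picture is of the moment at which its call begins: read the wrist's pose just before it.
- r.close_job(): hands the job in, once; it reports no verdict.
The state is a dict: "time_s": time; "joints": joint angles; "qd": joint speeds; "joint_torque": joint torques, N m; "tcp_pos": TCP position; "eef_rot": TCP orientation; "contact_force": force on the tool from outside, world axes, zero at the start; "moment": the same for the moment, N m; "gripper_width": finger opening in m.
Only numpy, scipy, OpenCV 4.12 (cv2) and the standard library are available. Lean on these libraries where they do the work, as an engineer would, in place of code of your own. Each camera call takes 0.05 s, during which the arm holds its last target.

## Task

Pack the two loose cheese wedges from the cutting board into the free half of the white enamelled tray, lying flat and head to tail so that all four wedges fill the rectangle alternately, each fully home between the back wall and the mouth. Once they are in, slide the locking bolt across the mouth all the way into its keeper. Leave the other things where they are, and let go of everything.

Things in the scene. Friction and masses are not known exactly. Their poses are not given: they have to be found in the camera images.
- wedge_a: Loose cheese wedge on the board (same as wedge_b), brown rind on the thick end; 110 long, 50 high, 0.22 kg. Plan a right-angled trapezoid, 48 wide at the thick end, 28 at the thin end. Origin: underside, mid-length, mid-width. +x from thick end (-55) to thin end (+55), z up. +y side straight (y = 19), -y side slants from y = -29 (thick end) to -9 (thin end). mm
- wedge_b: Same as wedge_a in every size and in its axes; also starts on the cutting board, to be packed.
- wedge_c: Same as wedge_a in every size and in its axes; already packed in the tray against its left (+y) wall, thin end at the back.
- wedge_d: Same as wedge_a in every size and in its axes; already packed in the tray beside wedge_c, thick end at the back, its straight side towards the tray's free half.
- wedge_a_thin (a point): centre of the thin end face of wedge_a: (55, 5, 25) mm in its frame
- wedge_b_thin (a point): centre of the thin end face of wedge_b: (55, 5, 25) mm in its frame
- wedge_c_thin (a point): centre of the thin end face of wedge_c: (55, 5, 25) mm in its frame
- wedge_d_thin (a point): centre of the thin end face of wedge_d: (55, 5, 25) mm in its frame
- tray: Fixed white enamelled metal tray. Origin: underside, centre of the inner rectangle; +x to the back wall (away from robot), +y left, z up; mm. Floor top z 4. Inner x -56..56 (112 deep), y -77.5..77.5 (155 wide): four wedges alternated fill it with 3 to spare in width, 2 in depth. Walls 4 thick, tops z 24, so wedges stand 30 above them. Front wall only at y > 6; see the other tray points
- tray_mouth (a point): middle of the open mouth on the floor: (-56, -36, 4) mm in the tray's frame. The mouth is the right part of the front, y -77.5 to +6 mm, without a wall; the floor runs on in front of it as a flat apron (same height) to x = -112 mm. A wedge sticking out of the mouth 6 mm or more blocks the bolt.
- tray_keeper (a point): middle of the bolt's keeper, right of the mouth: (-66, -91, 18) mm in the tray's frame; it fills y -81.5 to -100, x -56 to -76 mm and reaches up to z = 32 mm
- tray_track (a point): middle of the bolt's track, along the front left of the mouth: (-66, 70, 9) mm in the tray's frame; the track fills x -56 to -76, y 6 to 134 mm and reaches up to z = 24 mm
- bolt (a joint): travel of the sliding locking bolt in m: 0 drawn back (left, mouth open), 0.115 fully shot (end stop, its tip in the keeper, bar across the mouth). Slides towards the tray's -y, about 3 N of friction, stays where left. Bar x -61.5 to -71.5, z 10 to 26 mm in the tray's frame, tip at y = 18 mm at travel 0.
- bolt_grip (a point): middle of the upright finger tab at the left end of the bolt, at 50 mm height: at travel 0 it is at (-66.5, 122, 50) mm in the tray's frame. The tab is 12 mm (x) by 16 mm (y) and reaches from z = 26 to 72 mm; it can be pushed from its left face or pinched from above.
- board: fixed white cutting board 300 x 260 x 15 mm (x, y, z); origin at the centre of its underside
- knife: kitchen knife lying flat on the board, 260 mm long along its x, 16 mm high; origin near mid-length. A bystander.
- bowl: steel bowl, 100 mm wide, 45 mm high, origin at the bottom centre. A bystander.
- jar: glass jar, 64 mm wide, 85 mm high, origin at the bottom centre. A bystander.
- round_cheese: small white round cheese, 90 mm wide, 35 mm high, origin at the bottom centre. A bystander.
- mug: white mug, 80 mm wide, 90 mm high, origin at the bottom centre. A bystander.
- bottle: green glass bottle, 68 mm wide, 200 mm high, origin at the bottom centre. A bystander.
- block_cheese: rectangular cheese block 100 x 70 x 50 mm, not a wedge, origin at the bottom centre. A bystander.
Things that resemble listed ones, but are neither listed nor needed, are in the scene too. What is shaped like the wedge_b but blue is not meant.

How it is judged:
By the outcome, as a careful person would: the job done as asked, in the order asked, and still so for the second after the job is handed in, with the robot touching nothing.
It also fails if it takes over 69 s, if anything falls off the work surface, if the arm or the gripper's body presses on something with over 40 N, if the wrist force passes 120 N, or if a joint passes its speed limit or range.

## Working session

There is one attempt and no reset: what is moved stays moved. The work goes in short steps, Python scripts to look and compute and a tool call to move; the robot and the scene stay as the last step left them, time stands still between calls to the robot, and variables do not carry over. Pictures are saved under pics/ and viewed, and the job is handed in when it is done.

Besides the shell and the picture viewer there is one more tool, called after ">>>" as name([rows], argument=value, ...), one row to a line, values as JSON. apply_moves: Moves the arm, as the interface text tells. Its arguments: {"type":"object","properties":{"targets":{"type":"array","items":{"type":"array"}},"squeeze":{"type":"number"}},"required":["targets"]}

```bash
ls; mkdir -p pics; python3 - <<'E'
from plant import r
import cv2,numpy as np,pickle
print(r.get_state(), r.nose_length)
for n in("scene","side","wrist"):
    c=r.capture(n); cv2.imwrite(f"pics/{n}0.png",c["img"]); pickle.dump(c,open(f"{n}0.pkl","wb"))
    print(n,{k:v for k,v in c.items() if k not in("img","z_map")})
E
```

```text
pics
{'time_s': 0.0, 'joints': array([-5.58580150e+01,  2.05913049e+01,  6.31623617e-01, -2.08539544e-02,
       -7.01345653e+01, -1.65074034e+01]), 'qd': array([ 0.00194738,  0.10730243,  0.05101697, -0.10250267, -0.03169865,
       -0.0826976 ]), 'joint_torque': array([ 1.49039308e-03, -5.82712018e+01,  2.93055385e+01,  6.99716359e+00,
        6.83041246e-03, -1.23744012e-04]), 'tcp_pos': array([ 0.20432667, -0.64283302,  0.24260548]), 'eef_rot': array([ 1.79904067e+02, -7.98607991e-03, -1.62372514e+02]), 'contact_force': array([-0.94790776,  1.02809942, -0.49616302]), 'moment': array([-0.02160467, -0.03322845,  0.02704104]), 'gripper_width': 0.08722926995264091} 0.017
scene {'fx': 438.58618897312215, 'fy': 438.58618897312215, 'cx': 319.76632501169945, 'cy': 236.3171247753501, 'camera_from_world': array([[ 0.31684405,  0.94847582, -0.00185986, -0.22845925],
       [-0.71412798,  0.23984831,  0.65764277,  0.31420951],
       [ 0.62420435, -0.20704202,  0.75332764, -1.55964954],
       [ 0.        ,  0.        ,  0.        ,  1.        ]])}
side {'fx': 604.135256470163, 'fy': 604.135256470163, 'cx': 316.3248893555137, 'cy': 235.79317559910746, 'camera_from_world': array([[-0.95799519, -0.28660647,  0.010097  ,  0.51942431],
       [ 0.2286305 , -0.74200615,  0.63020232, -0.10134545],
       [-0.17312803,  0.60603928,  0.7763653 , -1.32194787],
       [ 0.        ,  0.        ,  0.        ,  1.        ]])}
wrist {'fx': 371.64829954431775, 'fy': 371.64829954431775, 'cx': 316.0381971605511, 'cy': 235.15696681126312, 'mount': array([[-1.48413629e-05,  9.58322497e-01,  2.85688626e-01,
         7.72948901e-02],
       [ 9.99999520e-01, -2.65533121e-04,  9.42661677e-04,
        -5.97761621e-04],
       [ 9.79233685e-04,  2.85688503e-01, -9.58322034e-01,
        -1.40797628e-01],
       [ 0.00000000e+00,  0.00000000e+00,  0.00000000e+00,
         1.00000000e+00]])}
```

View pics/scene0.png

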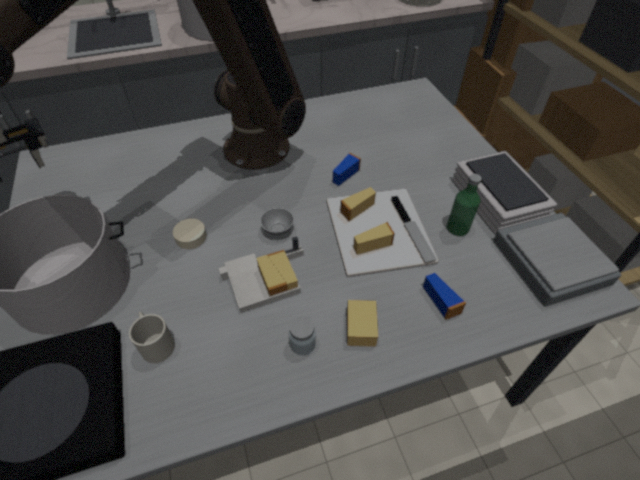

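View pics/side0.png

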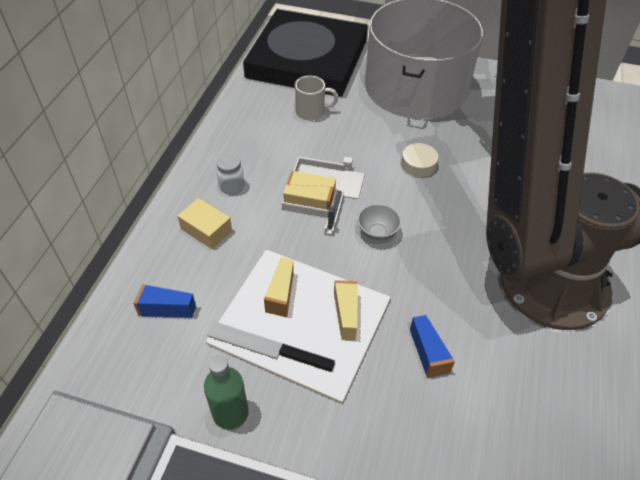

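View pics/wrist0.png

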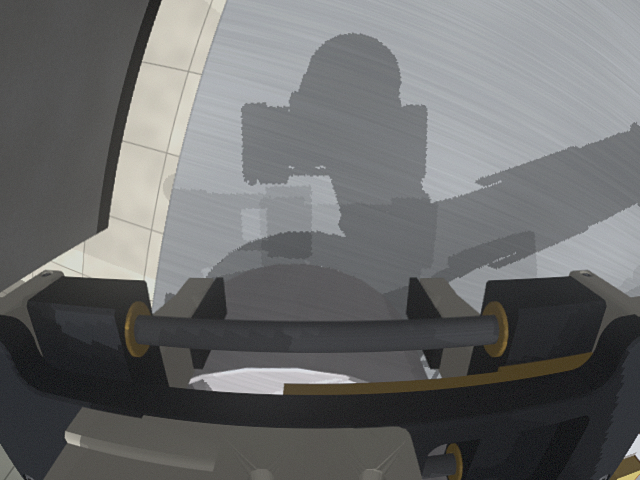

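The scene view shows two yellow wedges on the board, at about (357,203) and (373,239). The tray is at (262,275) with two wedges packed, and the blue decoys are at (346,168) and (444,295). Next I'll build a top-down view from depth.

```bash
cat > h.py <<'E'
import numpy as np,cv2,pickle
def world(c):
    z=c["z_map"]; v,u=np.mgrid[0:480,0:640]
    x=(u-c["cx"])/c["fx"]*z; y=-(v-c["cy"])/c["fy"]*z
    P=np.stack([x,y,-z,np.ones_like(z)],-1)
    W=P@np.linalg.inv(c["camera_from_world"]).T
    W=W[...,:3]; W[z<=0]=np.nan; return W
def proj(c,p):
    q=np.asarray(p)@c["camera_from_world"][:3,:3].T+c["camera_from_world"][:3,3]
    return np.stack([c["cx"]+c["fx"]*q[...,0]/-q[...,2],c["cy"]-c["fy"]*q[...,1]/-q[...,2]],-1)
def ortho(c,x0,x1,y0,y1,s=1000,zr=(-.02,.25)):
    # up = +x, left = +y ; s px per m
    W=world(c);H=int((x1-x0)*s);Wd=int((y1-y0)*s)
    im=np.zeros((H,Wd,3),np.uint8);hm=np.full((H,Wd),-1.)
    m=np.isfinite(W[...,2])&(W[...,2]>zr[0])&(W[...,2]<zr[1])
    w=W[m];col=c["img"][m]
    r=((x1-w[:,0])*s).astype(int);k=((y1-w[:,1])*s).astype(int)
    ok=(r>=0)&(r<H)&(k>=0)&(k<Wd)
    o=np.argsort(w[ok,2]); r,k,w,col=r[ok][o],k[ok][o],w[ok][o],col[ok][o]
    im[r,k]=col;hm[r,k]=w[:,2]
    return im,hm
E
python3 - <<'E'
from h import *
for n in("scene","side"):
    c=pickle.load(open(f"{n}0.pkl","rb"))
    W=world(c)
    for nm,(u,v) in {"scene":{"wA":(357,199),"wB":(373,236),"tray":(245,282),"board":(345,250),"keeper":(228,268),"tab":(295,243),"wc":(285,268),"table":(400,330)},"side":{"wA":(282,275),"wB":(346,300),"tray":(340,182),"board":(310,300),"tab":(338,212),"keep":(348,162),"table":(300,245)}}[n].items():
        print(n,nm,W[v,u].round(4))
    im,hm=ortho(c,.3,.9,-.45,.35,500)
    im=cv2.dilate(im,np.ones((2,2)));im=cv2.resize(im,None,fx=2,fy=2)
    cv2.imwrite(f"pics/o_{n}.png",im)
E
```

```text
scene wA [0.4173 0.2176 0.0637]
scene wB [0.5679 0.2046 0.0656]
scene tray [ 0.5602 -0.1576  0.0018]
scene board [0.5517 0.1313 0.015 ]
scene keeper [ 0.5033 -0.1921  0.0069]
scene tab [ 0.5163 -0.0026  0.0562]
scene wc [ 0.5884 -0.0509  0.0544]
scene table [ 0.822   0.1753 -0.0012]
side wA [0.556  0.2025 0.0698]
side wB [0.4148 0.2215 0.0675]
side tray [ 0.526  -0.1511  0.0042]
side board [0.4935 0.2096 0.0146]
side tab [ 0.5016 -0.0412  0.019 ]
side keep [ 0.5192 -0.1978  0.0317]
side table [ 0.562   0.0641 -0.001 ]
```

```bash
python3 - <<'E'
from h import *
ims=[]
for n in("scene","side"):
    c=pickle.load(open(f"{n}0.pkl","rb"))
    im,hm=ortho(c,.34,.74,-.23,.33,700)
    im=cv2.dilate(im,np.ones((2,2)))
    g=cv2.resize(im,None,fx=2,fy=2)
    for i,x in enumerate(np.arange(.35,.74,.05)):
        cv2.putText(g,f"{x:.2f}",(0,int((.74-x)*1400)),0,.4,(0,255,255));cv2.line(g,(0,int((.74-x)*1400)),(12,int((.74-x)*1400)),(0,255,255))
    for y in np.arange(-.2,.33,.05):
        cv2.putText(g,f"{y:.2f}",(int((.33-y)*1400),12),0,.4,(0,255,255));cv2.line(g,(int((.33-y)*1400),0),(int((.33-y)*1400),8),(0,255,255))
    cv2.imwrite(f"pics/o_{n}.png",g)
E
```

```text
(no output)
```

View pics/o_side.png

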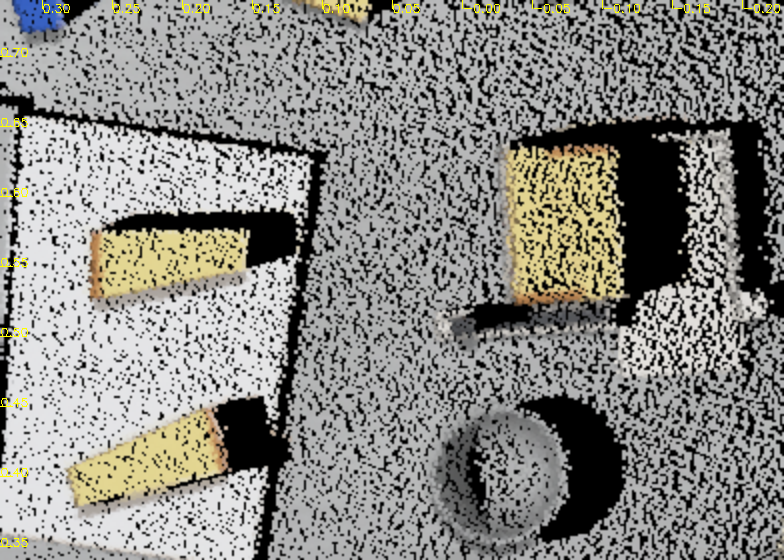

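View pics/o_scene.png

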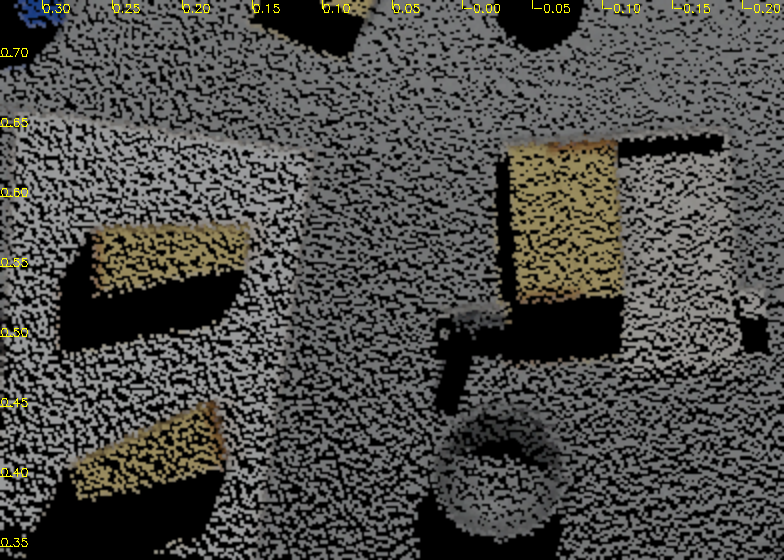

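```bash
cat >> h.py <<'E'
from scipy.optimize import minimize
WEDGE=np.array([[-55,-29],[55,-9],[55,19],[-55,19]])/1000.
RECT=np.array([[-55,-38],[55,-38],[55,38],[-55,38]])/1000.
def tf(P,p): 
    c,s=np.cos(p[2]),np.sin(p[2]); return P@np.array([[c,s],[-s,c]])+p[:2]
def fit(cs,zlo,zhi,box,shape,p0,s=1000):
    x0,x1,y0,y1=box; m=np.zeros((int((x1-x0)*s),int((y1-y0)*s)),np.uint8)
    for c in cs:
        w=world(c).reshape(-1,3); k=(w[:,2]>zlo)&(w[:,2]<zhi)&(w[:,0]>x0)&(w[:,0]<x1-.001)&(w[:,1]>y0)&(w[:,1]<y1-.001)
        w=w[k]; m[((w[:,0]-x0)*s).astype(int),((w[:,1]-y0)*s).astype(int)]=1
    m=cv2.morphologyEx(m,cv2.MORPH_CLOSE,np.ones((5,5)));m=cv2.morphologyEx(m,cv2.MORPH_OPEN,np.ones((5,5)))
    def iou(p):
        q=tf(shape,p); q=np.stack([(q[:,1]-y0)*s,(q[:,0]-x0)*s],-1)-.5
        a=np.zeros(m.shape,np.uint8);cv2.fillPoly(a,[np.round(q*256).astype(np.int32)],1,shift=8)
        return -(a&m).sum()/max(1,(a|m).sum())
    best=min((minimize(iou,p0+d,method="Nelder-Mead",options=dict(initial_simplex=p0+d+np.array([[0,0,0],[.01,0,0],[0,.01,0],[0,0,.15]]),xatol=1e-4,fatol=1e-5,maxiter=600)) for d in (np.zeros(3),np.array([.004,-.004,.05]),np.array([-.004,.004,-.05]))),key=lambda o:o.fun)
    p=best.x; print("mask",m.sum(),"pose",p[:2].round(4),np.degrees(p[2]).round(2),"iou",-round(best.fun,3)); return p
E
python3 - <<'E'
from h import *
C=[pickle.load(open(f"{n}0.pkl","rb")) for n in("scene","side")]
for cs in([C[0]],[C[1]],C):
    print("far");fit(cs,.060,.07,(.48,.62,.12,.32),WEDGE,np.array([.557,.212,np.radians(-90)]))
    print("near");fit(cs,.060,.07,(.34,.47,.12,.33),WEDGE,np.array([.415,.233,np.radians(110)]))
    print("cd");fit(cs,.046,.062,(.48,.67,-.13,.0),RECT,np.array([.573,-.06,np.radians(2)]))
w=world(C[1]).reshape(-1,3)
E
```

```text
far
mask 2961 pose [0.6151 0.2139] -109.1 iou -0.0
near
mask 1491 pose [0.4417 0.2697] 110.0 iou -0.0
cd
mask 7497 pose [ 0.5352 -0.0382] 0.15 iou -1327008421963135.8
far
mask 4074 pose [0.6151 0.2139] -109.1 iou -0.0
near
mask 4043 pose [0.455 0.243] 110.0 iou -0.0
cd
mask 7469 pose [ 0.535  -0.0388] 0.2 iou -1356079105617110.2
far
mask 4412 pose [0.6151 0.2139] -109.1 iou -0.0
near
mask 4346 pose [0.4517 0.273 ] 110.0 iou -0.0
cd
mask 8836 pose [ 0.5341 -0.0386] 0.15 iou -1269562565293155.5h.py:36: RuntimeWarning: overflow encountered in scalar negative
  return -(a&m).sum()/max(1,(a|m).sum())
```

```bash
sed -i 's/return -(a&m).sum()\/max(1,(a|m).sum())/return -float((a\&m).sum())\/max(1.,float((a|m).sum()))/; s/CLOSE,np.ones((5,5))/CLOSE,np.ones((9,9))/' h.py
python3 - <<'E'
from h import *
C=[pickle.load(open(f"{n}0.pkl","rb")) for n in("scene","side")]
for cs in([C[0]],[C[1]],C):
    print("far");fit(cs,.057,.074,(.48,.62,.12,.32),WEDGE,np.array([.557,.212,np.radians(-90)]))
    print("near");fit(cs,.057,.074,(.34,.47,.12,.33),WEDGE,np.array([.415,.233,np.radians(110)]))
    print("cd");p=fit(cs,.046,.062,(.48,.67,-.13,.0),RECT,np.array([.573,-.06,np.radians(2)]))
E
```

```text
far
mask 4238 pose [0.5596 0.2083] -89.08 iou 0.952
near
mask 4108 pose [0.4133 0.2242] 102.89 iou 0.935
cd
mask 8499 pose [ 0.5834 -0.074 ] 3.15 iou 0.972
far
mask 4264 pose [0.5565 0.2106] -89.4 iou 0.972
near
mask 4121 pose [0.4106 0.2252] 102.56 iou 0.94
cd
mask 8617 pose [ 0.5805 -0.0721] 3.87 iou 0.964
far
mask 4646 pose [0.5579 0.2096] -89.79 iou 0.931
near
mask 4524 pose [0.4118 0.2248] 103.13 iou 0.947
cd
mask 9065 pose [ 0.5819 -0.0731] 3.8 iou 0.944
```

```bash
cat >> h.py <<'E'
from scipy.spatial.transform import Rotation as Rn
def toolT(st):
    T=np.eye(4);T[:3,:3]=Rn.from_euler("xyz",st["eef_rot"],degrees=True).as_matrix();T[:3,3]=st["tcp_pos"];return T
def wristworld(c,T):
    z=c["z_map"]; v,u=np.mgrid[0:480,0:640]
    a=(u-c["cx"])/c["fx"];b=(v-c["cy"])/c["fy"];t=np.hypot(a,b)
    k=np.where(t>1e-6,np.tan(np.minimum(t,1.5))/np.maximum(t,1e-9),1)
    P=np.stack([a*k*z,-b*k*z,-z,np.ones_like(z)],-1)
    W=(P@(T@c["mount"]).T)[...,:3];W[(z<=0)|(t>1.4)]=np.nan;return W
def pack(c,T=None): return c,T
def ortho2(W,img,x0,x1,y0,y1,s,zr=(-.02,.25)):
    H=int((x1-x0)*s);Wd=int((y1-y0)*s);im=np.zeros((H,Wd,3),np.uint8)
    m=np.isfinite(W[...,2])&(W[...,2]>zr[0])&(W[...,2]<zr[1]);w=W[m];col=img[m]
    r=((x1-w[:,0])*s).astype(int);k=((y1-w[:,1])*s).astype(int);ok=(r>=0)&(r<H)&(k>=0)&(k<Wd)
    o=np.argsort(w[ok,2]);im[r[ok][o],k[ok][o]]=col[ok][o];return im
def move(st,target,psi):
    "remaining shift in tool axes (units of .04m) and world yaw turn -> tool z turn units of 8deg"
    T=toolT(st);d=T[:3,:3].T@(np.asarray(target)-T[:3,3])
    Rt=Rn.from_euler("xyz",[180,0,psi],degrees=True)
    rv=np.degrees((Rn.from_matrix(T[:3,:3]).inv()*Rt).as_rotvec())
    print("t",round(st["time_s"],2),"tcp",st["tcp_pos"].round(4),"rot",st["eef_rot"].round(2),"f",st["contact_force"].round(1),"w",round(st["gripper_width"],4))
    print("shift u",(d/.04).round(3),"turn u",(rv/8).round(3))
E
python3 - <<'E'
from h import *
from plant import r
C=[pickle.load(open(f"{n}0.pkl","rb")) for n in("scene","side")]
for c,pts in((C[0],{"potrim_near":(105,235),"potrim_l":(60,195),"pot":(100,210),"bottle":(467,185),"mug":(150,320),"jar":(302,325),"round":(190,232)}),):
    W=world(c)
    for k,(u,v) in pts.items(): print(k,W[v,u].round(3))
# tray features
for c in C:
    im,hm=ortho(c,.44,.68,-.24,.06,1000)
    ok=np.where((hm>.0)&(hm<.2))
    print(hm[hm>-1].min())
im=np.maximum(*[cv2.dilate(ortho(c,.44,.68,-.24,.06,1300)[0],np.ones((2,2))) for c in C])
cv2.imwrite("pics/tray1.png",cv2.resize(im,None,fx=2,fy=1.9))
move(r.get_state(),[.45,-.3,.24],-110)
E
```

```text
potrim_near [ 0.445 -0.453  0.176]
potrim_l [ 0.279 -0.556  0.19 ]
pot [ 0.367 -0.459  0.188]
bottle [0.563 0.469 0.172]
mug [ 0.645 -0.392  0.069]
jar [ 0.778 -0.062  0.083]
round [ 0.365 -0.271  0.036]
-0.0077733175123057
-0.00870819125040656
t 0.15 tcp [ 0.2044 -0.643   0.2429] rot [ 1.7993e+02 -1.0000e-02 -1.6237e+02] f [ 1.   1.  -0.1] w 0.0874
shift u [-8.449  6.312  0.078] turn u [ 9.000e-03  3.000e-03 -6.546e+00]
```

View pics/tray1.png

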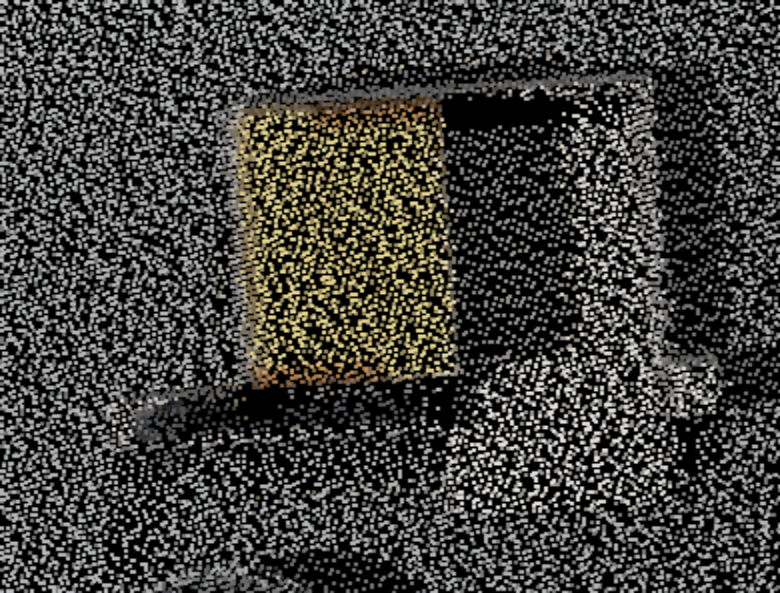

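>>> apply_moves([
  [[-0.9,0.67,-0.2],[0,0,0],87],
  [[-0.9,0.67,-0.1],[0,0,0],87],
  [[-0.9,0.67,0],[0,0,0],87],
  [[-0.9,0.67,0],[0,0,0],87],
  [[-0.9,0.67,0],[0,0,0],87],
])

```text
time_s: 0.65
tcp_pos: [0.3355, -0.4584, 0.2515]
eef_rot: [179.6, -0.2, -162.9]
contact_force: [1.2, -0.3, 0.3]
gripper_width: 0.0872
```

>>> apply_moves([
  [[-0.9,0.67,0],[0,0,0],87],
  [[-0.9,0.67,0],[0,0,0],87],
  [[-0.9,0.67,0],[0,0,-1],87],
  [[0,0,0],[0,0,-1],87],
  [[0,0,0],[0,0,-1],87],
])

```text
time_s: 1.15
tcp_pos: [0.4203, -0.3397, 0.2516]
eef_rot: [179.6, 0.1, -137.8]
contact_force: [-0.4, -0.9, 0.7]
gripper_width: 0.087
```

```bash
python3 - <<'E'
from h import *
from plant import r
move(r.get_state(),[.50,-.16,.22],-120)
E
```

```text
t 1.15 tcp [ 0.4203 -0.3397  0.2516] rot [ 1.7961e+02  8.0000e-02 -1.3781e+02] f [-0.4 -0.9  0.7] w 0.087
shift u [-4.493  1.984  0.809] turn u [ 0.047  0.017 -2.226]
```

>>> apply_moves([
  [[-1,0.44,0.1],[0,0,0],87],
  [[-1,0.44,0.1],[0,0,0],87],
  [[-1,0.44,0.1],[0,0,0],87],
  [[-1,0.44,0.1],[0,0,-1],87],
  [[0,0,0],[0,0,-1],87],
])

```text
time_s: 1.65
tcp_pos: [0.4925, -0.1738, 0.235]
eef_rot: [179.6, 0.2, -121.1]
contact_force: [-1.1, 0.1, -0.1]
gripper_width: 0.0869
```

```bash
python3 - <<'E'
from h import *
from plant import r
r.capture("wrist")
st=r.get_state();c=r.capture("wrist");pickle.dump((c,st),open("wr1.pkl","wb"))
W=wristworld(c,toolT(st));cv2.imwrite("pics/wr1.png",c["img"])
im=ortho2(W,c["img"],.44,.68,-.24,.06,1300);cv2.imwrite("pics/wr1o.png",cv2.resize(cv2.dilate(im,np.ones((2,2))),None,fx=2,fy=1.9))
move(st,[.412,.225,.15],-72)
E
```

```text
t 1.7 tcp [ 0.4919 -0.175   0.2352] rot [ 1.7962e+02  1.6000e-01 -1.2058e+02] f [-0.1 -0.4  0.5] w 0.0869
shift u [-7.588  6.792  2.196] turn u [ 0.036  0.038 -6.072]
```

View pics/wr1.png

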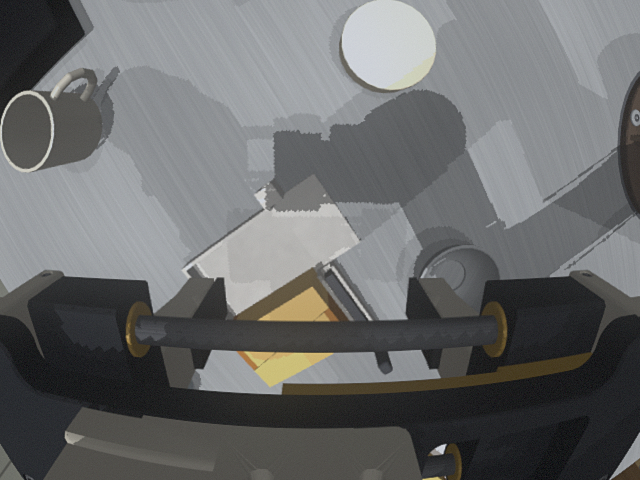

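View pics/wr1o.png

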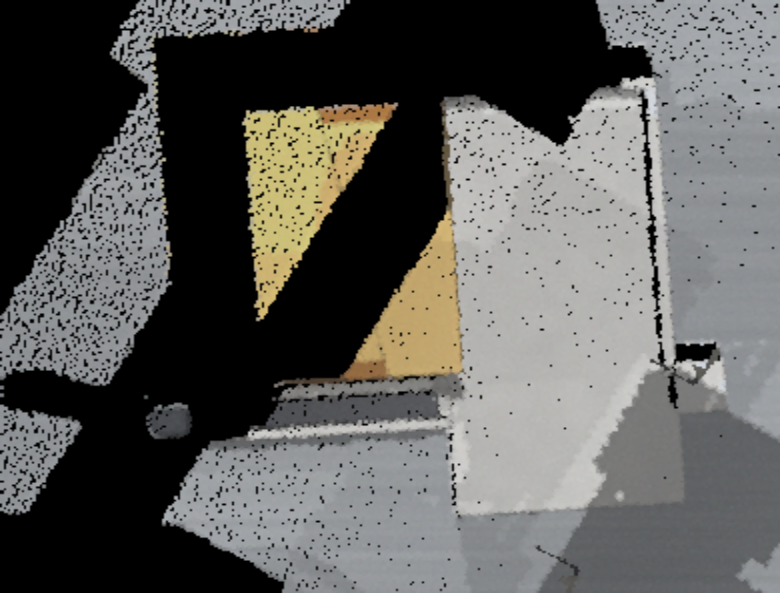

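```bash
python3 - <<'E'
from h import *
c,st=pickle.load(open("wr1.pkl","rb"));W=wristworld(c,toolT(st)).reshape(-1,3)
def sel(x0,x1,y0,y1,z0,z1,W=W): return W[(W[:,0]>x0)&(W[:,0]<x1)&(W[:,1]>y0)&(W[:,1]<y1)&(W[:,2]>z0)&(W[:,2]<z1)]
p=sel(.545,.63,-.21,-.17,.019,.03)
print("z wall",np.median(p[:,2]),len(p))
# per-x-bin inner/outer edges
A=[]
for a in np.arange(.545,.63,.006):
    q=p[(p[:,0]>=a)&(p[:,0]<a+.006)]
    if len(q)>5:A.append([q[:,0].mean(),*np.percentile(q[:,1],[3,50,97])])
A=np.array(A)
for i in(1,2,3):
    k=np.polyfit(A[:,0],A[:,i],1);print("wall line y@.58",np.polyval(k,.58),"slope deg",np.degrees(np.arctan(k[0])))
print((A*1000).round(1)[::3])
f=sel(.45,.53,-.2,-.11,-.003,.012); print("apron z",np.median(f[:,2]))
# apron front edge: floor 4mm vs table 0 ; use heights
b=sel(.45,.49,-.19,-.12,-.01,.012)
for y in np.arange(-.185,-.12,.015):
    q=b[(b[:,1]>y)&(b[:,1]<y+.015)];
    print(round(y+.0075,4),[ (round(x,3),round(float(np.median(q[(q[:,0]>x)&(q[:,0]<x+.003)][:,2]))*1000,1)) for x in np.arange(.460,.486,.003)])
# wedge d face/top edge
p=sel(.535,.62,-.13,-.08,.046,.06)
A=np.array([[a+.003,np.percentile(p[(p[:,0]>=a)&(p[:,0]<a+.006)][:,1],2)] for a in np.arange(.535,.6,.006) if ((p[:,0]>=a)&(p[:,0]<a+.006)).sum()>5])
k=np.polyfit(A[:,0],A[:,1],1);print("d side y@.58",np.polyval(k,.58),np.degrees(np.arctan(k[0])),"top z",np.median(p[:,2]))
p=sel(.5,.6,-.115,-.06,.046,.06);print("d front x",[ (round(y,3),round(np.percentile(p[(p[:,1]>y)&(p[:,1]<y+.005)][:,0],1),4)) for y in np.arange(-.115,-.08,.005)])
E
```

```text
z wall 0.02343084182546215 342
wall line y@.58 -0.19627203036878868 slope deg 3.561374892831232
wall line y@.58 -0.1943750360900706 slope deg 3.703616330526854
wall line y@.58 -0.19231307989489482 slope deg 3.576578429639245
[[ 547.9 -198.4 -196.7 -194.6]
 [ 566.2 -197.  -195.4 -193.4]
 [ 583.8 -195.9 -194.2 -192.3]
 [ 602.1 -194.5 -192.6 -190.7]
 [ 619.9 -193.9 -191.9 -190. ]]
apron z 0.0030149903077840157
-0.1775 [(np.float64(0.46), -0.4), (np.float64(0.463), -0.4), (np.float64(0.466), -0.4), (np.float64(0.469), -0.4), (np.float64(0.472), -0.4), (np.float64(0.475), 2.7), (np.float64(0.478), 3.6), (np.float64(0.481), 3.6), (np.float64(0.484), 3.5)]
-0.1625 [(np.float64(0.46), -0.3), (np.float64(0.463), -0.5), (np.float64(0.466), -0.7), (np.float64(0.469), -0.5), (np.float64(0.472), -0.3), (np.float64(0.475), 3.2), (np.float64(0.478), 3.6), (np.float64(0.481), 3.6), (np.float64(0.484), 3.4)]
-0.1475 [(np.float64(0.46), -0.4), (np.float64(0.463), -0.3), (np.float64(0.466), -0.4), (np.float64(0.469), -0.3), (np.float64(0.472), 0.6), (np.float64(0.475), 3.3), (np.float64(0.478), 3.5), (
[... 261 characters left out ...]
1), 3.5), (np.float64(0.484), 3.5)]
-0.1175 [(np.float64(0.46), -0.1), (np.float64(0.463), -0.5), (np.float64(0.466), -0.2), (np.float64(0.469), -0.8), (np.float64(0.472), 3.2), (np.float64(0.475), 3.4), (np.float64(0.478), 3.1), (np.float64(0.481), 3.2), (np.float64(0.484), 3.1)]
d side y@.58 -0.11431570580582304 3.754474009532743 top z 0.05327529835549977
d front x [(np.float64(-0.115), np.float64(0.5295)), (np.float64(-0.11), np.float64(0.529)), (np.float64(-0.105), np.float64(0.5289)), (np.float64(-0.1), np.float64(0.5287)), (np.float64(-0.095), np.float64(0.5278)), (np.float64(-0.09), np.float64(0.5278)), (np.float64(-0.085), np.float64(0.5276)), (np.float64(-0.08), np.float64(0.5268))]
```

>>> apply_moves([
  [[-0.85,0.78,0],[0,0,0],87],
  [[-0.85,0.78,0],[0,0,0],87],
  [[-0.85,0.78,0],[0,0,0],87],
  [[-0.85,0.78,0],[0,0,0],87],
  [[-0.85,0.78,0],[0,0,0],87],
])

```text
time_s: 2.25
tcp_pos: [0.4479, 0.0491, 0.236]
eef_rot: [179.6, 0.0, -123.6]
contact_force: [0.6, 1.2, 0.2]
gripper_width: 0.0877
```

>>> apply_moves([
  [[0,0,0],[0,0,-1],87],
  [[0,0,0],[0,0,-1],87],
  [[0,0,0],[0,0,-1],87],
  [[0,0,0],[0,0,-1],87],
  [[0,0,0],[0,0,-1],87],
])

```text
time_s: 2.75
tcp_pos: [0.4467, 0.0516, 0.2369]
eef_rot: [179.8, 0.4, -83.6]
contact_force: [0.4, 0.1, -0.2]
gripper_width: 0.0867
```

```bash
python3 - <<'E'
from h import *
from plant import r
move(r.get_state(),[.43,.28,.235],-72)
E
```

```text
t 2.75 tcp [0.4467 0.0516 0.2369] rot [179.8    0.36 -83.65] f [ 0.4  0.1 -0.2] w 0.0867
shift u [-5.721 -0.217  0.083] turn u [ 0.021  0.048 -1.456]
```

>>> apply_moves([
  [[-1,0,0],[0,0,0],87],
  [[-1,0,0],[0,0,0],87],
  [[-1,0,0],[0,0,0],87],
  [[-1,0,0],[0,0,0],87],
  [[-1,0,0],[0,0,-1],87],
])

```text
time_s: 3.25
tcp_pos: [0.4267, 0.2481, 0.2392]
eef_rot: [179.9, 0.4, -77.4]
contact_force: [0.7, 0.3, 0.4]
gripper_width: 0.0872
```

>>> apply_moves([
  [[-0.4,0,0],[0,0,-0.4],87],
])

```text
time_s: 3.35
tcp_pos: [0.4235, 0.2656, 0.2392]
eef_rot: [180.0, 0.4, -74.2]
contact_force: [-0.6, -1.6, 0.5]
gripper_width: 0.0873
```

```bash
python3 - <<'E'
from h import *
from plant import r
r.capture("wrist")
st=r.get_state();c=r.capture("wrist");pickle.dump((c,st),open("wr2.pkl","wb"))
W=wristworld(c,toolT(st));cv2.imwrite("pics/wr2.png",c["img"])
im=ortho2(W,c["img"],.34,.64,.1,.32,1300);cv2.imwrite("pics/wr2o.png",cv2.resize(cv2.dilate(im,np.ones((2,2))),None,fx=1.5,fy=1.5))
move(st,[.412,.22,.15],-72)
E
```

```text
t 3.4 tcp [0.4234 0.2664 0.2392] rot [179.95   0.42 -74.06] f [0.4 2.  1. ] w 0.0869
shift u [1.053 0.589 2.222] turn u [ 0.005  0.052 -0.257]
```

View pics/wr2.png

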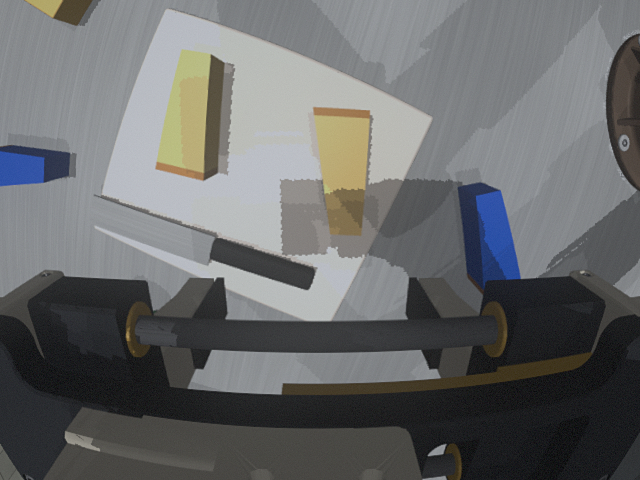

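View pics/wr2o.png

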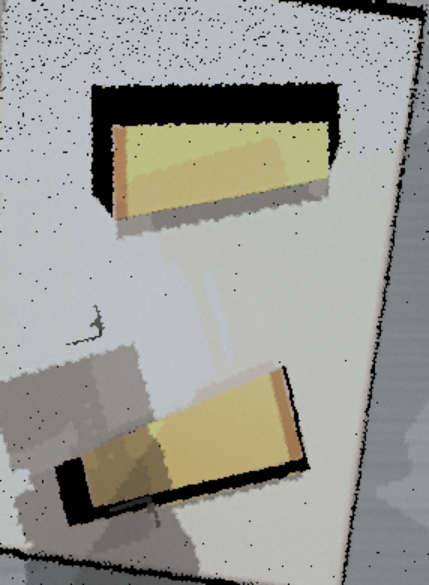

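The wrist picture shows two yellow wedges with rind on the board, at (190,115) and (342,170). Their plan is tapered, so they fit the description. The blue ones are decoys, and the block (top left) has no taper. Next I'll fit their poses.

```bash
cat >> h.py <<'E'
def fitW(Ws,zlo,zhi,box,shape,p0):
    import h
    old=h.world; h.world=lambda W:W
    try: return h.fit(Ws,zlo,zhi,box,shape,p0)
    finally: h.world=old
E
python3 - <<'E'
import h
from h import *
c,st=pickle.load(open("wr2.pkl","rb"));W=wristworld(c,toolT(st))
h.fitW([W],.057,.074,(.48,.62,.12,.32),WEDGE,np.array([.557,.212,np.radians(-90)]))
p=h.fitW([W],.057,.074,(.34,.47,.12,.33),WEDGE,np.array([.412,.225,np.radians(103)]))
print(np.nanmedian(W[...,2][(abs(W[...,0]-.412)<.01)&(abs(W[...,1]-.22)<.02)]))
g=tf(np.array([[-.005,-.0005]]),p)[0];psi=np.degrees(p[2])+5.2-180;print(g,psi)
move(st,[*g,.057],psi)
E
```

```text
mask 4394 pose [0.5576 0.2071] -88.51 iou 0.981
mask 4194 pose [0.4111 0.2233] 103.02 iou 0.978
0.3237112069281957
[0.41273281 0.21857085] -71.78036655776275
t 3.4 tcp [0.4234 0.2664 0.2392] rot [179.95   0.42 -74.06] f [0.4 2.  1. ] w 0.0869
shift u [1.109 0.58  4.547] turn u [ 0.005  0.052 -0.285]
```

>>> apply_moves([
  [[0.55,0.3,0.6],[0,0.05,-0.28],87],
  [[0.5,0.28,0.8],[0,0,0],87],
  [[0,0,0.9],[0,0,0],87],
  [[0,0,0.8],[0,0,0],87],
  [[0,0,0],[0,0,0],87],
])

```text
time_s: 3.95
tcp_pos: [0.4138, 0.2102, 0.1129]
eef_rot: [-179.9, 0.0, -73.4]
contact_force: [-0.4, -0.8, 0.4]
gripper_width: 0.0872
```

```bash
python3 - <<'E'
from h import *
from plant import r
move(r.get_state(),[.4127,.2186,.057],-71.8)
E
```

```text
t 3.95 tcp [0.4138 0.2102 0.1129] rot [-1.7994e+02  5.0000e-02 -7.3410e+01] f [-0.4 -0.8  0.4] w 0.0872
shift u [-0.208 -0.031  1.399] turn u [-0.007  0.006 -0.201]
```

>>> apply_moves([
  [[-0.2,-0.03,0.5],[0,0,-0.2],87],
  [[0,0,0.5],[0,0,0],87],
  [[0,0,0.3],[0,0,0],87],
  [[0,0,0],[0,0,0],87],
])

```text
time_s: 4.35
tcp_pos: [0.4162, 0.2164, 0.0648]
eef_rot: [-179.7, 0.1, -72.6]
contact_force: [-0.1, -0.5, 0.2]
gripper_width: 0.0868
```

```bash
python3 - <<'E'
from h import *
from plant import r
move(r.get_state(),[.4127,.2186,.057],-71.8)
E
```

```text
t 4.35 tcp [0.4162 0.2164 0.0648] rot [-1.797e+02  9.000e-02 -7.255e+01] f [-0.1 -0.5  0.2] w 0.0868
shift u [-0.077  0.068  0.195] turn u [-0.037  0.011 -0.094]
```

>>> apply_moves([
  [[-0.08,0.08,0.22],[-0.03,0,-0.1],87],
  [[0,0,0],[0,0,0],87],
])

```text
time_s: 4.55
tcp_pos: [0.4134, 0.2189, 0.058]
eef_rot: [-179.8, 0.2, -71.9]
contact_force: [-0.1, -0.8, 0.0]
gripper_width: 0.087
```

```bash
python3 - <<'E'
from h import *
from plant import r
move(r.get_state(),[.4127,.2186,.057],-71.8)
E
```

```text
t 4.55 tcp [0.4134 0.2189 0.058 ] rot [-1.7981e+02  1.6000e-01 -7.1880e+01] f [-0.1 -0.8  0. ] w 0.087
shift u [0.002 0.019 0.024] turn u [-0.024  0.02  -0.01 ]
```

Good. Grip.

>>> apply_moves([
  [[0,0,0],[0,0,0],30],
  [[0,0,0],[0,0,0],20],
  [[0,0,0],[0,0,0],20],
  [[0,0,0],[0,0,0],20],
  [[0,0,0],[0,0,0],20],
], squeeze=25)

```text
time_s: 5.05
tcp_pos: [0.4144, 0.22, 0.0604]
eef_rot: [-179.6, 0.3, -71.9]
contact_force: [0.3, -0.6, -0.7]
gripper_width: 0.0526
```

>>> apply_moves([
  [[0,0,0],[0,0,0],20],
  [[0,0,0],[0,0,0],20],
  [[0,0,-0.3],[0,0,0],20],
])

```text
time_s: 5.35
tcp_pos: [0.4132, 0.2188, 0.0712]
eef_rot: [-179.8, 0.2, -71.9]
contact_force: [0.7, 0.3, -1.5]
gripper_width: 0.0393
```

>>> apply_moves([
  [[0,0,-0.9],[0,0,0],20],
  [[0,0,-0.9],[0,0,0],20],
  [[0,0,-0.5],[0,0,0],20],
  [[0,0,-0.2],[0,0,-1],20],
  [[0,0,0],[0,0,-1],20],
])

```text
time_s: 5.85
tcp_pos: [0.4122, 0.2176, 0.1748]
eef_rot: [-179.9, 0.1, -55.6]
contact_force: [0.2, 0.7, -2.4]
gripper_width: 0.0392
```

>>> apply_moves([
  [[0,0,0],[0,0,-1],20],
  [[0,0,0],[0,0,-1],20],
  [[0,0,0],[0,0,-1],20],
  [[0,0,0],[0,0,-1],20],
  [[0,0,0],[0,0,-1],20],
])

```text
time_s: 6.35
tcp_pos: [0.411, 0.2169, 0.1742]
eef_rot: [-179.9, 0.1, -13.9]
contact_force: [0.1, 0.4, -1.9]
gripper_width: 0.0397
```

```bash
python3 - <<'E'
from h import *
from plant import r
move(r.get_state(),[.590,-.167,.15],8.85)
E
```

```text
t 6.35 tcp [0.411  0.2169 0.1742] rot [-1.7989e+02  9.0000e-02 -1.3940e+01] f [ 0.1  0.4 -1.9] w 0.0397
shift u [6.656 8.237 0.578] turn u [-0.016  0.009 -2.849]
```

>>> apply_moves([
  [[0.7,0.87,0],[0,0,0],20],
  [[0.7,0.87,0],[0,0,0],20],
  [[0.7,0.87,0],[0,0,0],20],
  [[0.7,0.87,0],[0,0,0],20],
  [[0.7,0.87,0],[0,0,0],20],
])

```text
time_s: 6.85
tcp_pos: [0.5074, 0.0136, 0.1728]
eef_rot: [-179.8, 0.1, -12.9]
contact_force: [2.0, 1.6, -0.7]
gripper_width: 0.0396
```

>>> apply_moves([
  [[0.7,0.87,0],[0,0,0],20],
  [[0.7,0.87,0],[0,0,0],20],
  [[0.7,0.87,0],[0,0,-0.95],20],
  [[0,0,0],[0,0,-0.95],20],
  [[0,0,0],[0,0,-0.95],20],
])

```text
time_s: 7.35
tcp_pos: [0.5677, -0.1184, 0.1689]
eef_rot: [-179.8, 0.3, 10.1]
contact_force: [-0.3, 1.0, -1.1]
gripper_width: 0.0393
```

```bash
python3 - <<'E'
from h import *
from plant import r
r.capture("side")
st=r.get_state();c=r.capture("side");w=r.capture("wrist");s=r.capture("scene");pickle.dump((c,w,s,st),open("m3.pkl","wb"))
cv2.imwrite("pics/side3.png",c["img"]);cv2.imwrite("pics/wr3.png",w["img"])
move(st,[.590,-.167,.15],8.85)
E
```

```text
t 7.4 tcp [ 0.5677 -0.1182  0.1688] rot [-179.77    0.32   10.63] f [ 0.8 -0.  -2.4] w 0.0393
shift u [0.326 1.303 0.464] turn u [-0.028  0.04   0.223]
```

View pics/side3.png

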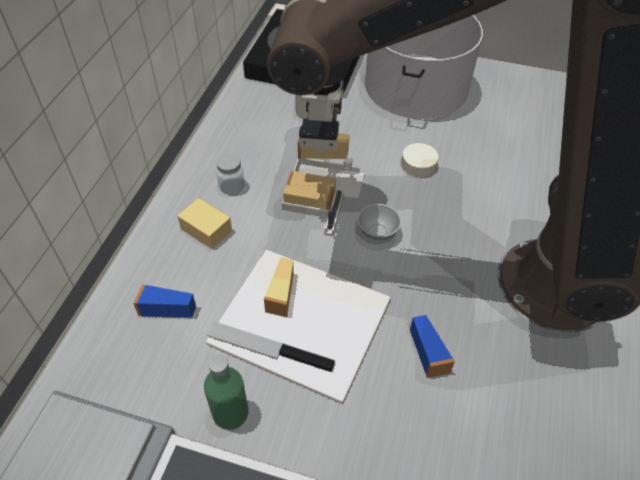

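View pics/wr3.png

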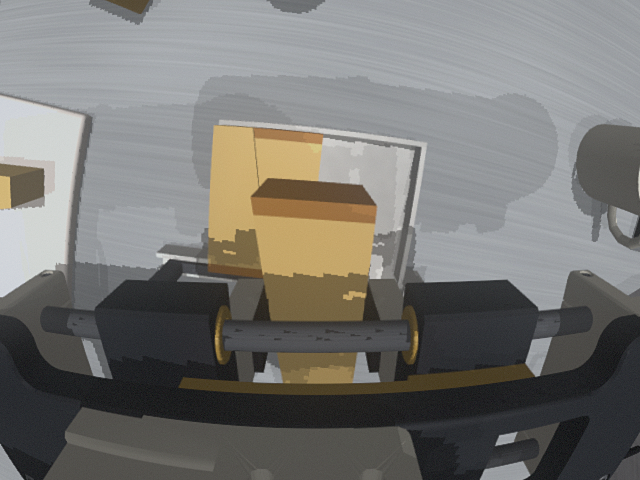

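```bash
cat >> h.py <<'E'
def held(w):
    "wedge in tool frame from wrist image, thick end seen toward +x"
    P=wristworld(w,np.eye(4)).reshape(-1,3)
    q=P[(abs(P[:,1])<.04)&(P[:,0]>.02)&(P[:,0]<.09)&(P[:,2]>-.03)&(P[:,2]<.01)]
    z=np.median(q[:,2]);q=q[abs(q[:,2]-z)<.004]
    A=[]
    for a in np.arange(.02,.05,.003):
        s=q[(q[:,0]>=a)&(q[:,0]<a+.003)]
        if len(s)>10:A.append([s[:,0].mean(),s[:,1].min(),s[:,1].max()])
    A=np.array(A);k1=np.polyfit(A[:,0],A[:,1],1);k2=np.polyfit(A[:,0],A[:,2],1)
    print("top z_tool",z,"edge angles",np.degrees(np.arctan([k1[0],k2[0]])).round(2),"width@.035",np.polyval(k2,.035)-np.polyval(k1,.035),"mid@.035",(np.polyval(k2,.035)+np.polyval(k1,.035))/2)
    e=[np.percentile(q[(q[:,1]>y)&(q[:,1]<y+.005)][:,0],98).round(4) for y in np.arange(-.018,.018,.005)];print("thick end x",e)
    return k1,k2,z
E
python3 - <<'E'
from h import *
c,w,s,st=pickle.load(open("m3.pkl","rb"))
held(w)
W=wristworld(w,toolT(st)).reshape(-1,3)
p=W[(W[:,0]>.58)&(W[:,0]<.63)&(W[:,1]>-.21)&(W[:,1]<-.17)&(W[:,2]>.018)&(W[:,2]<.03)]
for a in np.arange(.58,.63,.01):
    q=p[(p[:,0]>a)&(p[:,0]<a+.01)]
    if len(q)>5: print(a+.005,q[:,1].min(),q[:,1].max(),len(q))
E
```

```text
top z_tool -0.004352819917167322 edge angles [-6.56  4.8 ] width@.035 0.045140573814520184 mid@.035 0.0001688759170399741
thick end x [np.float64(0.0516), np.float64(0.0512), np.float64(0.0508), np.float64(0.0505), np.float64(0.0501), np.float64(0.0498), np.float64(0.0495), np.float64(0.0492)]
0.585 -0.1962243937964479 -0.19184695959552234 75
0.595 -0.19544760969807687 -0.190913434975773 74
0.605 -0.1948624969185731 -0.1903193215102837 82
0.615 -0.19442214392889834 -0.18983372327932357 75
0.625 -0.19356369553752678 -0.18831632811346705 91
```

```bash
python3 - <<'E'
from h import *
from plant import r
move(r.get_state(),[.5909,-.1696,.09],8.3)
E
```

```text
t 7.55 tcp [ 0.5677 -0.1167  0.1696] rot [-179.78    0.25    9.73] f [-0.6  0.7 -1. ] w 0.0399
shift u [0.358 1.41  1.983] turn u [-0.027  0.032  0.179]
```

>>> apply_moves([
  [[0.15,0.7,0.4],[-0.03,0.03,0.18],20],
  [[0.2,0.7,0.5],[0,0,0],20],
  [[0,0,0.6],[0,0,0],20],
  [[0,0,0.4],[0,0,0],20],
  [[0,0,0],[0,0,0],20],
])

```text
time_s: 8.05
tcp_pos: [0.5923, -0.1681, 0.0931]
eef_rot: [180.0, -0.3, 7.5]
contact_force: [-0.1, 1.0, -1.2]
gripper_width: 0.0392
```

```bash
python3 - <<'E'
from h import *
from plant import r
st=r.get_state();w=r.capture("wrist");cv2.imwrite("pics/wr4.png",w["img"])
held(w)
move(st,[.5909,-.1696,.09],8.3)
E
```

```text
top z_tool -0.004319979420076364 edge angles [-6.16  4.27] width@.035 0.04509890224106672 mid@.035 0.00013600617774436538
thick end x [np.float64(0.0516), np.float64(0.0512), np.float64(0.0508), np.float64(0.0505), np.float64(0.0502), np.float64(0.0498), np.float64(0.0495), np.float64(0.0492)]
t 8.05 tcp [ 0.5923 -0.1681  0.0931] rot [179.96  -0.25   7.46] f [-0.1  1.  -1.2] w 0.0392
shift u [-0.041  0.033  0.077] turn u [ 0.005 -0.032 -0.104]
```

View pics/wr4.png

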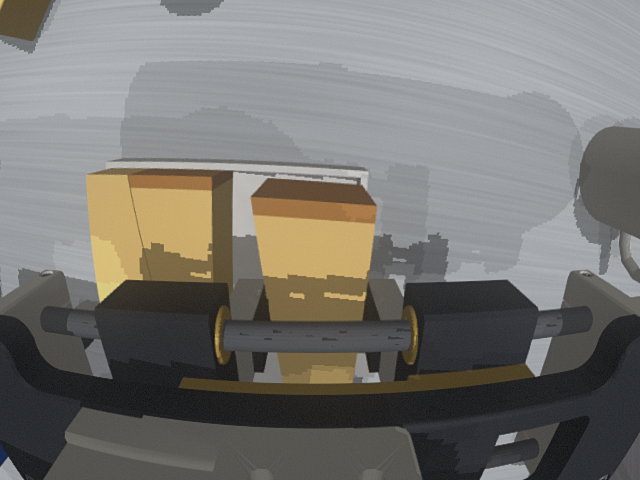

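>>> apply_moves([
  [[-0.07,0,0.2],[0,-0.03,-0.08],20],
  [[0,0,0.4],[0,0,0],20],
  [[0,0,0.3],[0,0,0],20],
  [[0,0,0],[0,0,0],20],
])

```text
time_s: 8.5
tcp_pos: [0.5918, -0.1673, 0.0617]
eef_rot: [179.8, -0.4, 8.2]
contact_force: [0.3, 0.0, -1.2]
gripper_width: 0.0396
```

```bash
python3 - <<'E'
from h import *
from plant import r
st=r.get_state();
move(st,[.590,-.1686,.0495],8.0)
E
```

```text
t 8.5 tcp [ 0.5918 -0.1673  0.0617] rot [179.83  -0.37   8.22] f [ 0.3  0.  -1.2] w 0.0396
shift u [-0.05   0.026  0.305] turn u [ 0.021 -0.046  0.028]
```

>>> apply_moves([
  [[-0.05,0,0.15],[0.02,-0.05,0],20],
  [[0,0,0.12],[0,0,0],20],
  [[0,0,0],[0,0,0],20],
])

```text
time_s: 8.8
tcp_pos: [0.5924, -0.1672, 0.0601]
eef_rot: [179.8, -0.3, 8.5]
contact_force: [-0.4, -0.6, -1.8]
gripper_width: 0.0396
```

```bash
python3 - <<'E'
from h import *
from plant import r
st=r.get_state();
move(st,[.590,-.1686,.0495],8.0)
E
```

```text
t 8.8 tcp [ 0.5924 -0.1672  0.0601] rot [179.82  -0.34   8.46] f [-0.4 -0.6 -1.8] w 0.0396
shift u [-0.066  0.025  0.266] turn u [ 0.022 -0.043  0.057]
```

>>> apply_moves([
  [[-0.1,0,0.3],[0.02,-0.05,0],20],
  [[-0.02,0,0.1],[0,0,0],20],
])

```text
time_s: 9.0
tcp_pos: [0.5928, -0.1675, 0.0524]
eef_rot: [179.8, -0.6, 8.7]
contact_force: [-12.9, 4.2, 19.2]
gripper_width: 0.0395
```

```bash
python3 - <<'E'
from h import *
from plant import r
st=r.get_state();
move(st,[.590,-.1686,.0495],8.0)
E
```

```text
t 9.0 tcp [ 0.5928 -0.1675  0.0524] rot [179.79  -0.59   8.67] f [-12.9   4.2  19.2] w 0.0395
shift u [-0.073  0.016  0.072] turn u [ 0.025 -0.074  0.084]
```

>>> apply_moves([
  [[-0.15,0,-0.03],[0.02,-0.07,0],20],
  [[-0.05,0,0.03],[0,0,0],20],
])

```text
time_s: 9.2
tcp_pos: [0.586, -0.1683, 0.0542]
eef_rot: [179.9, -0.2, 8.7]
contact_force: [0.4, -0.3, -2.4]
gripper_width: 0.0399
```

```bash
python3 - <<'E'
from h import *
from plant import r
st=r.get_state();w=r.capture("wrist");cv2.imwrite("pics/wr5.png",w["img"])
held(w)
move(st,[.590,-.1686,.0495],8.0)
E
```

```text
top z_tool -0.017633535820485782 edge angles [-5.1   4.79] width@.035 0.04544160314575334 mid@.035 0.0005915492717086124
thick end x [np.float64(0.0508), np.float64(0.0503), np.float64(0.0497), np.float64(0.0494), np.float64(0.0489), np.float64(0.0484), np.float64(0.0482), np.float64(0.0475)]
t 9.2 tcp [ 0.586  -0.1683  0.0542] rot [179.94  -0.23   8.71] f [ 0.4 -0.3 -2.4] w 0.0399
shift u [0.097 0.023 0.119] turn u [ 0.008 -0.029  0.088]
```

View pics/wr5.png

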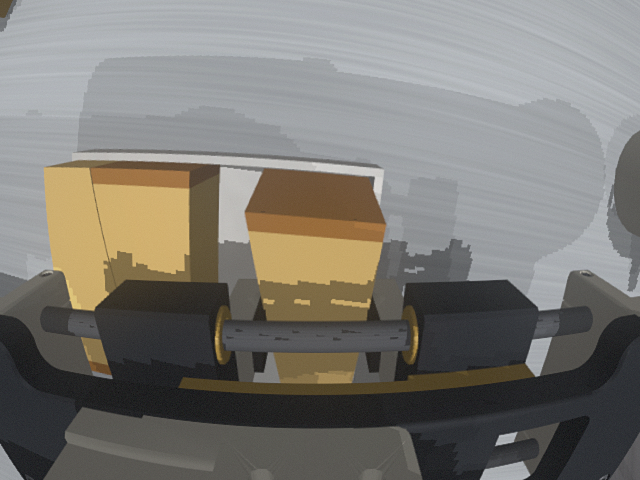

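```bash
python3 - <<'E'
from h import *
from plant import r
st=r.get_state();w=r.capture("wrist");pickle.dump((w,st),open("m5.pkl","wb"))
W=wristworld(w,toolT(st));M=W.reshape(-1,3)
# back wall top
o=np.array([.5844,-.1144]);u=np.array([np.cos(np.radians(3.65)),np.sin(np.radians(3.65))]);n=np.array([-u[1],u[0]])
a=(M[:,:2]-o)@u;b=(M[:,:2]-o)@n;z=M[:,2]
for nm,y0,y1 in(("freegap",-25,-5),("left",10,70)):
    k=(b>y0/1e3)&(b<y1/1e3)&(a>.045)&(a<.07)&(z>.018)&(z<.03);print(nm,"wall top x tray",np.percentile(a[k],[2,50,98]).round(4),np.median(z[k]),k.sum())
k=(b>-.075)&(b<-.035)&(a>.03)&(a<.07)
for q in np.arange(.03,.066,.003):
    m=k&(a>q)&(a<q+.003)
    if m.sum()>3: print(round(q*1e3),np.percentile(z[m],[5,50,95]).round(4),m.sum())
E
```

```text
freegap wall top x tray [0.0557 0.0579 0.0598] 0.023571761519163 396
left wall top x tray [0.0553 0.0574 0.0597] 0.023604480530013683 1077
30 [0.0713 0.1148 0.1208] 1805
33 [0.0717 0.0728 0.1231] 1152
36 [0.0723 0.0734 0.1235] 1186
39 [0.0727 0.0737 0.0747] 917
42 [0.0733 0.0743 0.0753] 929
45 [0.0629 0.0696 0.0751] 1786
48 [0.0471 0.0553 0.0623] 1515
51 [0.0036 0.0384 0.046 ] 1263
54 [0.0229 0.0265 0.0312] 558
57 [0.0008 0.0231 0.0246] 849
60 [-0.0013 -0.0003  0.0012] 448
63 [-0.0014 -0.0002  0.0008] 437
66 [-0.0014 -0.0004  0.0008] 434
```

>>> apply_moves([
  [[-0.2,0,-0.1],[0,0,0],20],
  [[-0.15,0,0],[0,0,0.08],20],
  [[0,0,0.15],[0,0,0],20],
])

```text
time_s: 9.6
tcp_pos: [0.5709, -0.1706, 0.051]
eef_rot: [179.9, -0.2, 8.0]
contact_force: [3.9, 1.2, 5.0]
gripper_width: 0.0396
```

```bash
python3 - <<'E'
from h import *
from plant import r
st=r.get_state();
move(st,[.576,-.169,.0495],8.0)
E
```

```text
t 9.6 tcp [ 0.5709 -0.1706  0.051 ] rot [179.94  -0.19   7.98] f [3.9 1.2 5. ] w 0.0396
shift u [ 0.131 -0.022  0.037] turn u [ 0.007 -0.024 -0.002]
```

>>> apply_moves([
  [[0,0,0.12],[0,0,0],20],
  [[0,0,0.1],[0,0,0],20],
])

```text
time_s: 9.8
tcp_pos: [0.5751, -0.1707, 0.0437]
eef_rot: [179.8, -0.7, 8.1]
contact_force: [2.5, 1.9, 5.1]
gripper_width: 0.0395
```

```bash
python3 - <<'E'
from h import *
from plant import r
st=r.get_state();w=r.capture("wrist");cv2.imwrite("pics/wr6.png",w["img"])
held(w)
move(st,[.576,-.169,.0495],8.0)
E
```

```text
top z_tool -0.01454649325119578 edge angles [-4.75  5.81] width@.035 0.044951304144656264 mid@.035 0.0009315464450783371
thick end x [np.float64(0.0533), np.float64(0.0527), np.float64(0.0523), np.float64(0.0518), np.float64(0.0514), np.float64(0.051), np.float64(0.0502), np.float64(0.0497)]
t 9.8 tcp [ 0.5751 -0.1707  0.0437] rot [179.83  -0.65   8.07] f [2.5 1.9 5.1] w 0.0395
shift u [ 0.029 -0.038 -0.144] turn u [ 0.022 -0.082  0.009]
```

View pics/wr6.png

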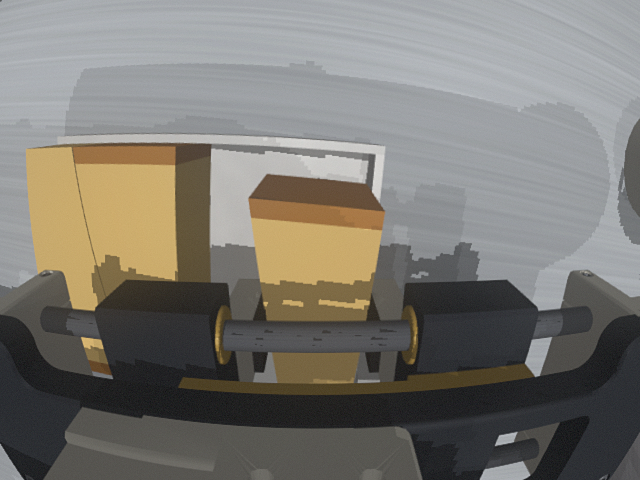

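>>> apply_moves([
  [[0,0,0],[0,0,0],60],
  [[0,0,0],[0,0,0],60],
  [[0,0,0],[0,0,0],60],
  [[0,0,-0.3],[0,0,0],60],
  [[0,0,-0.7],[0,0,0],60],
])

```text
time_s: 10.35
tcp_pos: [0.5697, -0.1706, 0.0791]
eef_rot: [180.0, 0.1, 8.0]
contact_force: [1.2, -0.2, 0.1]
gripper_width: 0.0599
```

>>> apply_moves([
  [[0,0,-0.8],[0,0,0],60],
  [[0,0,-0.8],[0,0,0],30],
  [[0,0,0],[0,0,0],10],
  [[0,0,0],[0,0,0],0],
])

```text
time_s: 10.75
tcp_pos: [0.5702, -0.171, 0.1517]
eef_rot: [179.9, -0.2, 8.0]
contact_force: [-0.3, -0.9, -0.9]
gripper_width: 0.0413
```

```bash
cat >> h.py <<'E'
O=np.array([.5844,-.1144]);U=np.array([np.cos(np.radians(3.65)),np.sin(np.radians(3.65))]);N=np.array([-U[1],U[0]])
def tw(x,y): return O+x/1e3*U+y/1e3*N
def trayframe(W):
    W=W.copy(); a=(W[...,:2]-O)@U; b=(W[...,:2]-O)@N; W[...,0]=a;W[...,1]=b; return W
E
python3 - <<'E'
import h
from h import *
from plant import r
st=r.get_state();w=r.capture("wrist");cv2.imwrite("pics/wr7.png",w["img"]);s=r.capture("side");cv2.imwrite("pics/side7.png",s["img"])
pickle.dump((w,s,st),open("m7.pkl","wb"))
W=trayframe(wristworld(w,toolT(st)))
im=ortho2(W,w["img"],-.12,.08,-.11,.15,2500);cv2.imwrite("pics/wr7o.png",cv2.dilate(im,np.ones((3,3))))
h.fitW([trayframe(world(s))],.046,.062,(-.07,.07,-.085,-.01),WEDGE,np.array([-.01,-.056,np.pi]))
move(st,[*tw(-90,-50),.1],0)
E
```

```text
mask 4378 pose [-0.0172 -0.0528] 178.06 iou 0.938
t 10.75 tcp [ 0.5702 -0.171   0.1517] rot [ 1.799e+02 -1.600e-01  8.000e+00] f [-0.3 -0.9 -0.9] w 0.0413
shift u [-1.794 -0.28   1.286] turn u [ 0.012 -0.021  1.   ]
```

View pics/wr7o.png

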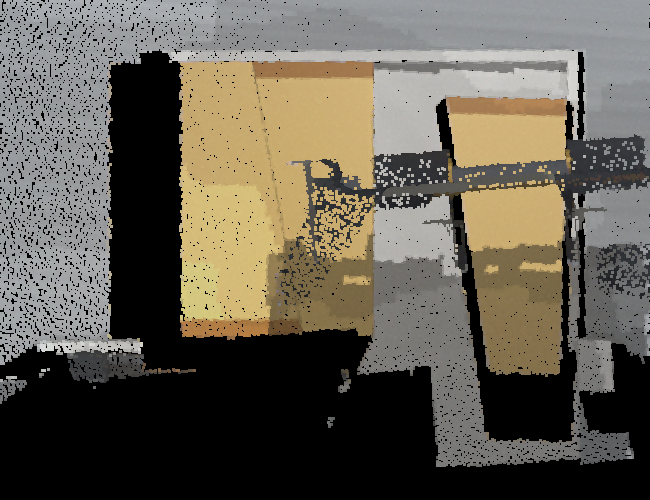

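View pics/wr7.png

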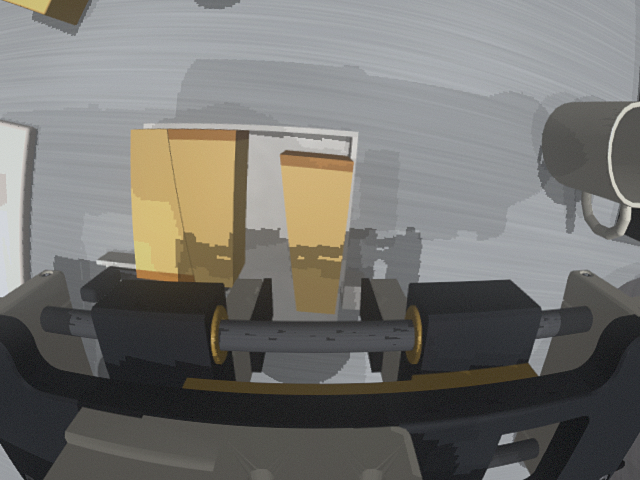

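```bash
python3 - <<'E'
from h import *
from plant import r
move(r.get_state(),[*tw(-97,-57),.051],3.65)
E
```

```text
t 10.85 tcp [ 0.5704 -0.1711  0.1511] rot [ 1.7988e+02 -1.4000e-01  8.0100e+00] f [-0.2  0.5 -0.6] w 0.0336
shift u [-1.989 -0.125  2.498] turn u [ 0.014 -0.018  0.545]
```

>>> apply_moves([
  [[-0.9,-0.06,0],[0,0,0.55],0],
  [[-1,-0.0,0.3],[0,0,0],0],
  [[0,0,0.8],[0,0,0],0],
  [[0,0,0.8],[0,0,0],0],
  [[0,0,0.1],[0,0,0],0],
])

```text
time_s: 11.35
tcp_pos: [0.4895, -0.1767, 0.0664]
eef_rot: [179.9, 0.1, 3.4]
contact_force: [-0.6, -0.5, 0.0]
gripper_width: 0.0008
```

```bash
python3 - <<'E'
from h import *
from plant import r
move(r.get_state(),[*tw(-97,-57),.051],3.65)
E
```

```text
t 11.35 tcp [ 0.4895 -0.1767  0.0664] rot [1.799e+02 1.000e-01 3.400e+00] f [-0.6 -0.5  0. ] w 0.0008
shift u [0.043 0.02  0.386] turn u [ 0.012  0.013 -0.031]
```

>>> apply_moves([
  [[0,0.02,0.4],[0,0,-0.03],0],
  [[0,0,0.15],[0,0,0],0],
  [[0.3,0,0.05],[0,0,0],0],
  [[0.3,0,0.05],[0,0,0],0],
])

```text
time_s: 11.75
tcp_pos: [0.5139, -0.1764, 0.0403]
eef_rot: [179.9, 0.3, 3.7]
contact_force: [-1.5, 0.1, 2.3]
gripper_width: 0.0005
```

```bash
python3 - <<'E'
from h import *
from plant import r
st=r.get_state();w=r.capture("wrist");cv2.imwrite("pics/wr8.png",w["img"])
move(st,[*tw(-64.5,-57),.051],3.65)
E
```

```text
t 11.75 tcp [ 0.5139 -0.1764  0.0403] rot [179.87   0.34   3.67] f [-1.5  0.1  2.3] w 0.0005
shift u [ 0.244 -0.008 -0.27 ] turn u [0.016 0.042 0.003]
```

View pics/wr8.png

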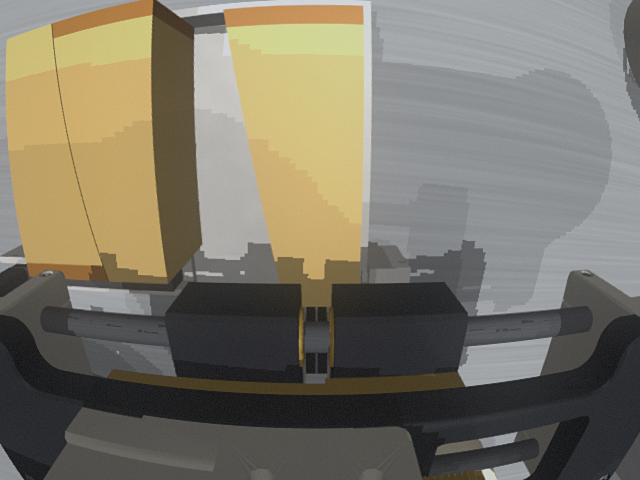

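>>> apply_moves([
  [[0.15,0,-0.12],[0,0,0],0],
  [[0.12,0,0],[0,0,0],0],
])

```text
time_s: 12.0
tcp_pos: [0.5234, -0.1756, 0.0445]
eef_rot: [179.9, 0.8, 3.6]
contact_force: [-16.9, -3.3, 1.2]
gripper_width: 0.0001
```

```bash
python3 - <<'E'
import h
from h import *
from plant import r
st=r.get_state();w=r.capture("wrist");cv2.imwrite("pics/wr9.png",w["img"])
W=trayframe(wristworld(w,toolT(st)))
h.fitW([W],.046,.062,(-.07,.07,-.085,-.01),WEDGE,np.array([-.00,-.056,np.pi]))
M=W.reshape(-1,3);k=(M[:,2]>.046)&(M[:,2]<.062)&(M[:,1]<-.04)&(M[:,1]>-.07)&(M[:,0]<.07);print("thick end",np.percentile(M[k,0],99))
move(st,[*tw(-64.5,-57),.051],3.65)
E
```

```text
mask 4172 pose [ 0.0026 -0.0548] 179.95 iou 0.95
thick end 0.05575868757667742
t 12.0 tcp [ 0.5234 -0.1756  0.0445] rot [179.91   0.82   3.63] f [-16.9  -3.3   1.2] w 0.0001
shift u [ 0.005 -0.004 -0.164] turn u [ 0.012  0.103 -0.002]
```

>>> apply_moves([
  [[-0.5,0,0],[0,0,0],0],
  [[-0.7,0,-0.8],[0,0,0],0],
  [[-0.5,0,-1],[0,0,0],0],
  [[0,0,-1],[0,0,0],0],
  [[0,0,0],[0,0,0],0],
])

```text
time_s: 12.55
tcp_pos: [0.4578, -0.18, 0.1634]
eef_rot: [179.8, 0.8, 3.7]
contact_force: [0.1, 0.1, 0.6]
gripper_width: 0.0005
```

```bash
python3 - <<'E'
import h
from h import *
from plant import r
st=r.get_state();w=r.capture("wrist");cv2.imwrite("pics/wr10.png",w["img"])
W=trayframe(wristworld(w,toolT(st)))
pickle.dump((w,st),open("m10.pkl","wb"))
h.fitW([W],.046,.062,(-.07,.07,-.085,-.01),WEDGE,np.array([-.00,-.056,np.pi]))
im=ortho2(W,w["img"],-.12,.08,-.11,.15,2500);cv2.imwrite("pics/wr10o.png",cv2.dilate(im,np.ones((3,3))))
move(st,[.5576,.2071,.2],-83)
E
```

```text
mask 3290 pose [-0.0198 -0.0559] 179.11 iou 0.811
t 12.55 tcp [ 0.4578 -0.18    0.1634] rot [179.83   0.8    3.69] f [0.1 0.1 0.6] w 0.0005
shift u [ 3.1   -9.494 -0.986] turn u [ 0.092  0.064 10.836]
```

View pics/wr10o.png

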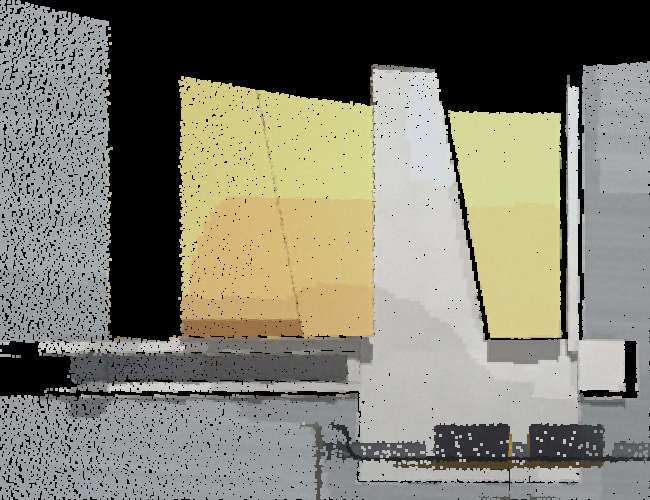

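>>> apply_moves([
  [[0.35,-1,-0.3],[0.05,0.06,0],20],
  [[0.35,-1,-0.3],[0,0,0],40],
  [[0.35,-1,0],[0,0,0],60],
  [[0.35,-1,0],[0,0,0],87],
  [[0.35,-1,0],[0,0,0],87],
])

```text
time_s: 13.1
tcp_pos: [0.5169, 0.028, 0.1876]
eef_rot: [-179.6, 0.2, 3.1]
contact_force: [1.2, -1.2, 0.2]
gripper_width: 0.0347
```

>>> apply_moves([
  [[0.35,-1,0],[0,0,0],87],
  [[0.35,-1,0],[0,0,0],87],
  [[0.35,-1,0],[0,0,1],87],
  [[0,0,0],[0,0,1],87],
  [[0,0,0],[0,0,1],87],
])

```text
time_s: 13.6
tcp_pos: [0.5555, 0.163, 0.1862]
eef_rot: [-179.7, 0.4, -21.2]
contact_force: [0.4, 0.3, -0.1]
gripper_width: 0.0748
```

>>> apply_moves([
  [[0,0,0],[0,0,1],87],
  [[0,0,0],[0,0,1],87],
  [[0,0,0],[0,0,1],87],
  [[0,0,0],[0,0,1],87],
  [[0,0,0],[0,0,1],87],
])

```text
time_s: 14.1
tcp_pos: [0.5565, 0.1661, 0.1829]
eef_rot: [179.8, 0.5, -62.8]
contact_force: [-0.1, 0.5, 0.3]
gripper_width: 0.0869
```

```bash
python3 - <<'E'
from h import *
from plant import r
move(r.get_state(),[.55,.28,.2],-83.8)
E
```

```text
t 14.1 tcp [0.5565 0.1661 0.1829] rot [179.8    0.48 -62.78] f [-0.1  0.5  0.3] w 0.0869
shift u [-2.61  -1.158 -0.41 ] turn u [0.035 0.055 2.627]
```

>>> apply_moves([
  [[-0.8,-0.35,-0.2],[0.03,0.05,0],87],
  [[-0.9,-0.4,-0.2],[0,0,0],87],
  [[-0.8,-0.35,0],[0,0,0.9],87],
  [[0,0,0],[0,0,0.9],87],
  [[0,0,0],[0,0,0.85],87],
])

```text
time_s: 14.6
tcp_pos: [0.551, 0.2804, 0.1968]
eef_rot: [179.9, 0.0, -85.0]
contact_force: [-0.0, -0.6, 0.9]
gripper_width: 0.087
```

```bash
python3 - <<'E'
import h
from h import *
from plant import r
r.capture("wrist")
st=r.get_state();w=r.capture("wrist");cv2.imwrite("pics/wr11.png",w["img"])
W=wristworld(w,toolT(st))
p=h.fitW([W],.057,.074,(.48,.62,.12,.32),WEDGE,np.array([.557,.21,np.radians(-89)]))
g=tf(np.array([[-.017,-.0015]]),p)[0];print(g,np.degrees(p[2])+5.2)
move(st,[*g,.057],np.degrees(p[2])+5.2)
E
```

```text
mask 4252 pose [0.5575 0.2072] -89.37 iou 0.979
[0.55580351 0.22423183] -84.17210964429616
t 14.65 tcp [0.551  0.2804 0.1965] rot [ 1.7988e+02  3.0000e-02 -8.5460e+01] f [-0.5 -0.7 -0.6] w 0.087
shift u [ 1.41  -0.017  3.488] turn u [ 0.015  0.004 -0.161]
```

View pics/wr11.png

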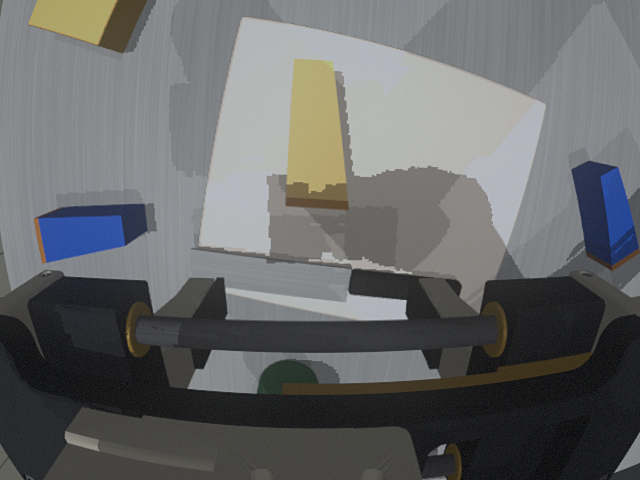

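>>> apply_moves([
  [[0.7,0,0.5],[0,0,-0.16],87],
  [[0.7,0,0.9],[0,0,0],87],
  [[0.1,0,0.9],[0,0,0],87],
  [[0,0,0.6],[0,0,0],87],
  [[0,0,0.2],[0,0,0],87],
])

```text
time_s: 15.2
tcp_pos: [0.5596, 0.219, 0.0702]
eef_rot: [-179.8, 0.2, -82.4]
contact_force: [0.1, -0.2, -0.2]
gripper_width: 0.0869
```

```bash
python3 - <<'E'
from h import *
from plant import r
move(r.get_state(),[.5558,.2242,.057],-84.17)
E
```

```text
t 15.2 tcp [0.5596 0.219  0.0702] rot [-179.84    0.18  -82.4 ] f [ 0.1 -0.2 -0.2] w 0.0869
shift u [-0.141  0.077  0.331] turn u [-0.02   0.023  0.221]
```

>>> apply_moves([
  [[-0.15,0.08,0.36],[-0.02,0.02,0.22],87],
  [[0,0,0.05],[0,0,0],87],
])

```text
time_s: 15.4
tcp_pos: [0.5558, 0.224, 0.0527]
eef_rot: [179.9, -0.0, -84.0]
contact_force: [0.2, -0.0, 0.1]
gripper_width: 0.0869
```

```bash
python3 - <<'E'
from h import *
from plant import r
move(r.get_state(),[.5558,.2242,.057],-84.17)
E
```

```text
t 15.4 tcp [0.5558 0.224  0.0527] rot [ 1.7992e+02 -5.0000e-02 -8.3950e+01] f [ 0.2 -0.   0.1] w 0.0869
shift u [-0.005 -0.001 -0.108] turn u [ 0.01  -0.006  0.027]
```

>>> apply_moves([
  [[0,0,-0.09],[0,0,0],20],
  [[0,0,0],[0,0,0],20],
  [[0,0,0],[0,0,0],20],
  [[0,0,0],[0,0,0],20],
  [[0,0,0],[0,0,0],20],
], squeeze=40)

```text
time_s: 15.9
tcp_pos: [0.5584, 0.2255, 0.061]
eef_rot: [-179.8, 0.1, -83.6]
contact_force: [-0.3, -0.1, -0.7]
gripper_width: 0.0523
```

>>> apply_moves([
  [[0,0,0],[0,0,0],20],
  [[0,0,0],[0,0,0],20],
  [[0,0,-0.3],[0,0,0],20],
  [[0,0,-0.7],[0,0,0],20],
  [[0,0,-0.9],[0,0,0],20],
])

```text
time_s: 16.4
tcp_pos: [0.5543, 0.2228, 0.1343]
eef_rot: [179.6, -0.2, -83.6]
contact_force: [0.9, 1.0, -2.9]
gripper_width: 0.0418
```

>>> apply_moves([
  [[0,0,-0.8],[0,0,0],20],
  [[0,0,-0.4],[0,0,-1],20],
  [[0,0,0],[0,0,-1],20],
  [[0,0,0],[0,0,-1],20],
  [[0,0,0],[0,0,-1],20],
])

```text
time_s: 16.9
tcp_pos: [0.556, 0.2236, 0.1941]
eef_rot: [-179.9, 0.0, -50.6]
contact_force: [0.6, 0.3, -1.7]
gripper_width: 0.042
```

```bash
python3 - <<'E'
from h import *
from plant import r
move(r.get_state(),[*tw(-80,-22),.15],8.85)
print(tw(-72,-22))
E
```

```text
t 16.9 tcp [0.556  0.2236 0.1941] rot [-179.88    0.    -50.57] f [ 0.6  0.3 -1.7] w 0.042
shift u [6.254 6.766 1.088] turn u [-0.014 -0.008 -7.427]
[ 0.5139466 -0.140939 ]
```

>>> apply_moves([
  [[0.76,0.82,0],[0,0,0],20],
  [[0.76,0.82,0],[0,0,0],20],
  [[0.76,0.82,0],[0,0,0],20],
  [[0.76,0.82,0],[0,0,0],20],
  [[0.76,0.82,0],[0,0,0],20],
])

```text
time_s: 17.4
tcp_pos: [0.5262, -0.0001, 0.1962]
eef_rot: [-179.8, -0.0, -49.8]
contact_force: [1.7, -0.2, -2.4]
gripper_width: 0.0413
```

>>> apply_moves([
  [[0.76,0.82,0],[0,0,-1],20],
  [[0,0,0],[0,0,-1],20],
  [[0,0,0],[0,0,-1],20],
  [[0,0,0],[0,0,-1],20],
  [[0,0,0],[0,0,-1],20],
])

```text
time_s: 17.9
tcp_pos: [0.5168, -0.0523, 0.1993]
eef_rot: [-179.8, -0.1, -9.1]
contact_force: [-0.4, 0.1, -2.5]
gripper_width: 0.0413
```

```bash
python3 - <<'E'
from h import *
from plant import r
move(r.get_state(),[*tw(-80,-22),.12],8.85)
E
```

```text
t 17.9 tcp [ 0.5168 -0.0523  0.1993] rot [-1.7983e+02 -1.3000e-01 -9.0900e+00] f [-0.4  0.1 -2.5] w 0.0413
shift u [0.079 2.25  1.976] turn u [-0.018 -0.02  -2.242]
```

>>> apply_moves([
  [[0,0.9,0],[0,0,0],20],
  [[0,0.9,0.1],[0,0,0],20],
  [[0,0.4,0.1],[0,0,-0.8],20],
  [[0,0,0],[0,0,-0.8],20],
  [[0,0,0],[0,0,-0.6],20],
])

```text
time_s: 18.4
tcp_pos: [0.5013, -0.1424, 0.1937]
eef_rot: [-179.9, -0.2, 9.4]
contact_force: [-0.8, 0.8, -2.9]
gripper_width: 0.0419
```

```bash
python3 - <<'E'
import h
from h import *
from plant import r
r.capture("side")
st=r.get_state();w=r.capture("wrist");cv2.imwrite("pics/wr12.png",w["img"]);s=r.capture("side");c=r.capture("scene")
cv2.imwrite("pics/side12.png",s["img"]);cv2.imwrite("pics/sc12.png",c["img"][200:330,180:360].repeat(4,0).repeat(4,1))
pickle.dump((w,s,c,st),open("m12.pkl","wb"))
move(st,[*tw(-80,-22),.12],8.85)
P=wristworld(w,np.eye(4));M=P.reshape(-1,3)
q=M[(abs(M[:,1])<.03)&(M[:,0]>.02)&(M[:,0]<.09)&(M[:,2]>-.06)&(M[:,2]<.03)]
for a in np.arange(.02,.085,.005):
    t=q[(q[:,0]>a)&(q[:,0]<a+.005)]
    if len(t)>5: z=np.median(t[:,2]);t=t[abs(t[:,2]-z)<.004];print(round(a+.0025,4),"z",z.round(4),"y",t[:,1].min().round(4),t[:,1].max().round(4),len(t), "x95",np.percentile(t[:,0],99).round(4))
E
```

```text
t 18.45 tcp [ 0.5013 -0.1423  0.1937] rot [-179.86   -0.19    9.72] f [-1.   0.3 -2.7] w 0.0412
shift u [0.113 0.004 1.843] turn u [-0.018 -0.024  0.109]
0.0225 z -0.0033 y -0.0171 0.0198 1063 x95 0.0249
0.0275 z -0.0033 y -0.0167 0.0199 1091 x95 0.0299
0.0325 z -0.0034 y -0.0163 0.0188 1076 x95 0.0349
0.0375 z -0.0038 y -0.0157 0.0186 1093 x95 0.04
0.0425 z -0.0032 y -0.0151 0.0186 1104 x95 0.0449
0.0475 z -0.0032 y -0.0146 0.0183 1087 x95 0.0499
0.0525 z -0.0032 y -0.0141 0.0177 1080 x95 0.0549
0.0575 z -0.0031 y -0.0133 0.0177 1072 x95 0.0599
0.0625 z -0.0031 y -0.0124 0.0173 1082 x95 0.065
0.0675 z -0.0031 y -0.012 0.0171 1033 x95 0.0699
0.0725 z -0.0029 y -0.0112 0.0166 684 x95 0.0743
```

View pics/wr12.png

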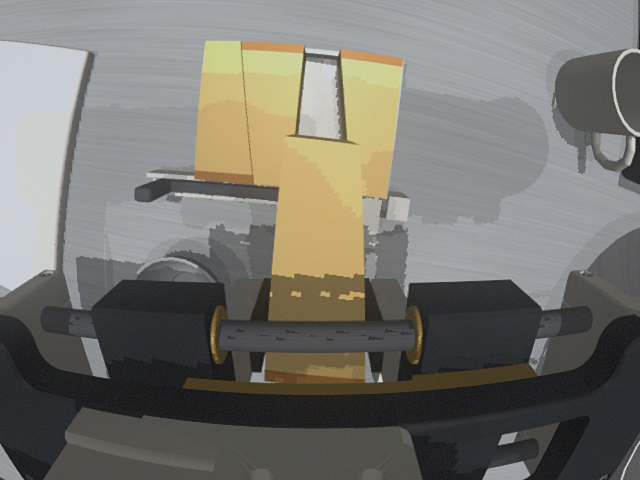

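View pics/sc12.png

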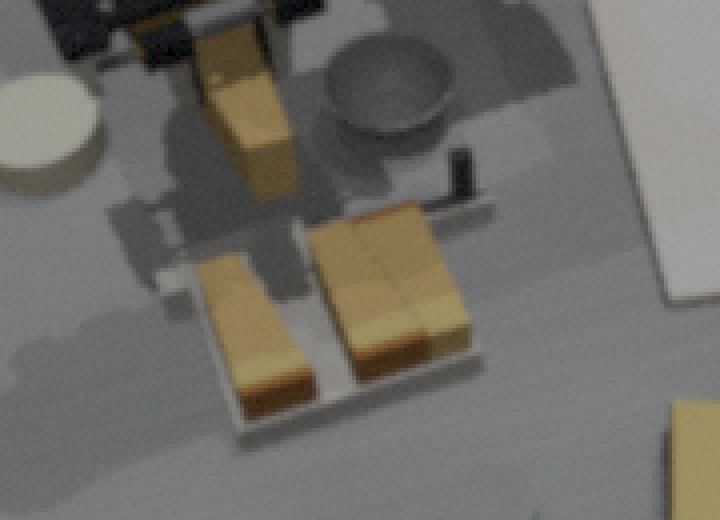

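```bash
python3 - <<'E'
from h import *
from plant import r
print(tw(-72,-23.2));move(r.get_state(),[*tw(-72,-23.2),.115],10.35)
E
```

```text
[ 0.51402299 -0.14213656]
t 18.6 tcp [ 0.5018 -0.1416  0.1936] rot [-179.86   -0.23    9.12] f [-0.1 -0.5 -3.8] w 0.0412
shift u [0.292 0.067 1.966] turn u [-0.017 -0.029 -0.154]
```

>>> apply_moves([
  [[0.15,0.03,0.4],[-0.02,-0.03,-0.15],20],
  [[0.15,0.03,0.6],[0,0,0],20],
  [[0,0,0.6],[0,0,0],20],
  [[0,0,0.3],[0,0,0],20],
  [[0,0,0],[0,0,0],20],
])

```text
time_s: 19.1
tcp_pos: [0.5161, -0.1408, 0.1178]
eef_rot: [179.9, -0.2, 9.9]
contact_force: [0.4, 0.8, -2.1]
gripper_width: 0.0415
```

```bash
python3 - <<'E'
from h import *
from plant import r
st=r.get_state();w=r.capture("wrist");cv2.imwrite("pics/wr13.png",w["img"])
move(st,[*tw(-72,-23.2),.115],10.35)
E
```

```text
t 19.1 tcp [ 0.5161 -0.1408  0.1178] rot [179.92  -0.22   9.86] f [ 0.4  0.8 -2.1] w 0.0415
shift u [-0.058  0.025  0.071] turn u [ 0.01  -0.027 -0.061]
```

View pics/wr13.png

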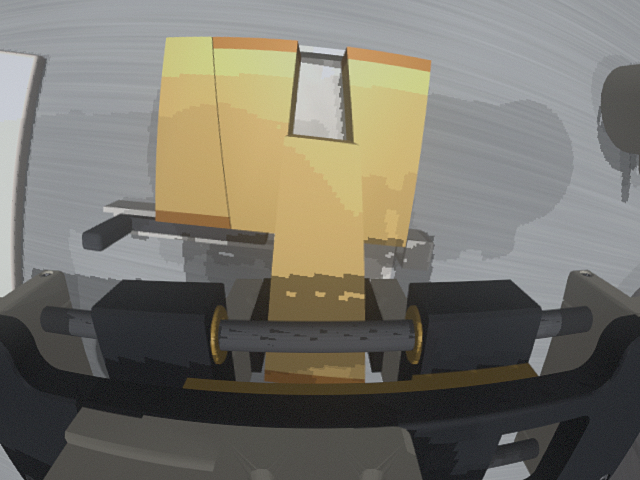

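>>> apply_moves([
  [[-0.08,0.04,0.1],[0,-0.03,-0.08],20],
  [[-0.02,0,0.35],[0,0,0],20],
  [[0,0,0.15],[0,0,0],20],
])

```text
time_s: 19.45
tcp_pos: [0.5151, -0.1432, 0.0978]
eef_rot: [179.8, -0.4, 10.6]
contact_force: [-0.6, 0.3, -2.3]
gripper_width: 0.0416
```

```bash
python3 - <<'E'
from h import *
from plant import r
st=r.get_state();w=r.capture("wrist");cv2.imwrite("pics/wr14.png",w["img"])
move(st,[*tw(-72,-23.2),.0507],10.35)
W=trayframe(wristworld(w,toolT(st)));M=W.reshape(-1,3)
top=st["tcp_pos"][2]+.0033
for x in (-.045,-.03,-.015,-.003):
    k=(abs(M[:,0]-x)<.003)
    e=M[k&(abs(M[:,2]-top)<.005)&(abs(M[:,1]+.02)<.03)]
    d=M[k&(abs(M[:,2]-.053)<.005)]
    dd=d[d[:,1]>-.01];ff=d[d[:,1]<-.03]
    print(x,"e",e[:,1].min(),e[:,1].max(),"d side",np.percentile(dd[:,1],1) if len(dd) else None,"f side",np.percentile(ff[:,1],99) if len(ff) else None)
E
```

```text
t 19.45 tcp [ 0.5151 -0.1432  0.0978] rot [179.83  -0.36  10.61] f [-0.6  0.3 -2.3] w 0.0416
shift u [-0.029 -0.035  1.177] turn u [ 0.022 -0.045  0.032]
-0.045 e -0.04125141541284248 -0.0045250500794063765 d side 0.0010854258738137877 f side -0.04679464692682344
-0.03 e -0.03834534835749469 -0.004308744985016237 d side 0.0012345218457351127 f side -0.04404113925360442
-0.015 e -0.03567537579525421 -0.004384375859346105 d side 0.0010391719168894406 f side -0.04145307304694614
-0.003 e -0.0335994833977775 -0.00416448955488527 d side 0.0012856365773117678 f side -0.03949707170463785
```

>>> apply_moves([
  [[-0.03,0,0.5],[0.02,-0.04,0],20],
  [[0,0,0.45],[0,0,0],20],
  [[0,0,0.15],[0,0,0],20],
])

```text
time_s: 19.8
tcp_pos: [0.5163, -0.1438, 0.0558]
eef_rot: [179.9, -0.3, 10.7]
contact_force: [-0.7, 0.1, -1.9]
gripper_width: 0.0416
```

```bash
python3 - <<'E'
from h import *
from plant import r
st=r.get_state()
move(st,[*tw(-72,-23.2),.0507],10.35)
E
```

```text
t 19.8 tcp [ 0.5163 -0.1438  0.0558] rot [179.91  -0.31  10.66] f [-0.7  0.1 -1.9] w 0.0416
shift u [-0.048 -0.051  0.127] turn u [ 0.011 -0.039  0.039]
```

>>> apply_moves([
  [[-0.08,-0.04,0.16],[0,-0.04,0.04],20],
  [[-0.03,0,0.08],[0,0,0],20],
])

```text
time_s: 20.0
tcp_pos: [0.5141, -0.1435, 0.0498]
eef_rot: [179.8, -0.2, 10.4]
contact_force: [-14.1, 10.5, 49.5]
gripper_width: 0.0419
```

```bash
python3 - <<'E'
from h import *
from plant import r
st=r.get_state();w=r.capture("wrist");cv2.imwrite("pics/wr15.png",w["img"])
move(st,[*tw(-72,-23.2),.0507],10.35)
E
```

```text
t 20.0 tcp [ 0.5141 -0.1435  0.0498] rot [179.78  -0.19  10.43] f [-14.1  10.5  49.5] w 0.0419
shift u [ 0.004 -0.033 -0.022] turn u [ 0.028 -0.023  0.011]
```

View pics/wr15.png

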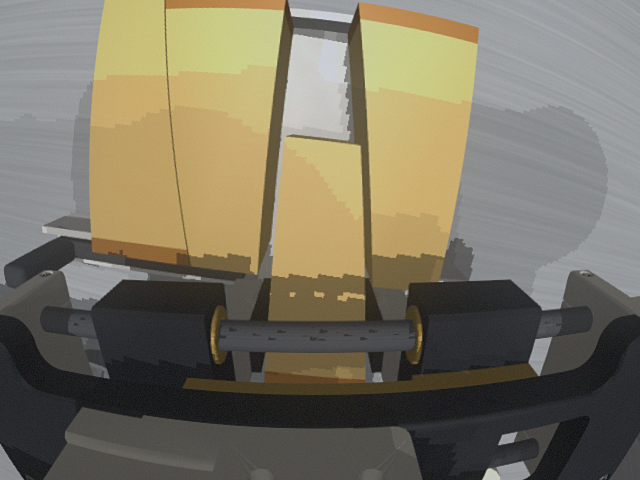

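>>> apply_moves([
  [[0,0,-0.03],[0,0,0],58],
  [[0,0,0],[0,0,0],58],
  [[0,0,0],[0,0,0],58],
  [[-0.05,0,-0.5],[0,0,0],58],
  [[0,0,-0.9],[0,0,0],58],
])

```text
time_s: 20.55
tcp_pos: [0.5104, -0.1433, 0.1076]
eef_rot: [179.8, -0.0, 10.4]
contact_force: [1.3, -0.6, 0.7]
gripper_width: 0.0579
```

>>> apply_moves([
  [[-0.6,0,-0.9],[0,0,0],20],
  [[-0.6,0,0],[0,0,0.8],0],
  [[0,0,0],[0,0,0],0],
])

```text
time_s: 20.85
tcp_pos: [0.4658, -0.1522, 0.1496]
eef_rot: [179.7, -0.5, 3.9]
contact_force: [-0.0, -0.2, 0.4]
gripper_width: 0.0397
```

```bash
python3 - <<'E'
from h import *
from plant import r
st=r.get_state();w=r.capture("wrist");cv2.imwrite("pics/wr16.png",w["img"])
W=trayframe(wristworld(w,toolT(st)))
im=ortho2(W,w["img"],-.12,.08,-.11,.15,2500);cv2.imwrite("pics/wr16o.png",cv2.dilate(im,np.ones((3,3))))
move(st,[*tw(-130,-23),.03],3.65)
E
```

```text
t 20.85 tcp [ 0.4658 -0.1522  0.1496] rot [179.72  -0.54   3.86] f [-0.  -0.2  0.4] w 0.0397
shift u [-0.259 -0.195  2.987] turn u [ 0.035 -0.068  0.026]
```

View pics/wr16o.png

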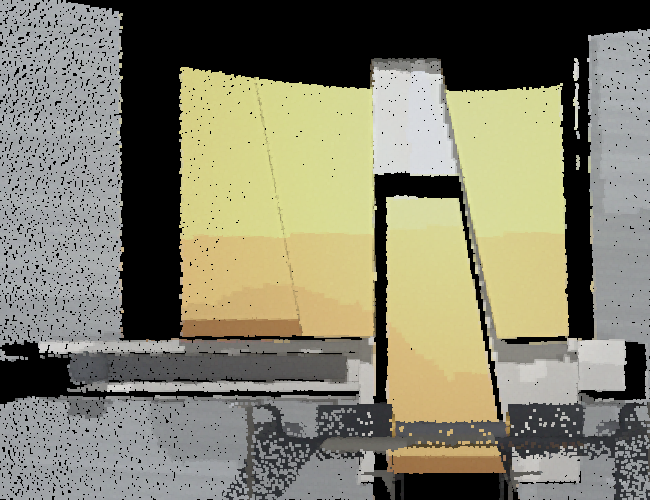

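```bash
python3 - <<'E'
from h import *
from plant import r
print(tw(-126,-28)); move(r.get_state(),[*tw(-126,-28),.042],3.65)
E
```

```text
[ 0.4604381  -0.15036454]
t 20.9 tcp [ 0.4678 -0.1522  0.1502] rot [179.67  -0.65   4.09] f [ 0.7 -0.6  0.3] w 0.0355
shift u [-0.211 -0.075  2.703] turn u [ 0.041 -0.082  0.055]
```

>>> apply_moves([
  [[-0.28,-0.08,0.1],[0.04,-0.08,0.05],0],
  [[-0.03,0,0.6],[0,0,0],0],
  [[0,0,0.6],[0,0,0],0],
  [[0,0,0.5],[0,0,0],0],
])

```text
time_s: 21.3
tcp_pos: [0.4574, -0.1492, 0.0774]
eef_rot: [-180.0, -0.3, 3.9]
contact_force: [1.0, 0.0, -0.3]
gripper_width: 0.0036
```

```bash
python3 - <<'E'
from h import *
from plant import r
move(r.get_state(),[*tw(-126,-28),.042],3.65)
E
```

```text
t 21.3 tcp [ 0.4574 -0.1492  0.0774] rot [-179.98   -0.28    3.9 ] f [ 1.   0.  -0.3] w 0.0036
shift u [0.069 0.034 0.886] turn u [-0.002 -0.035  0.031]
```

>>> apply_moves([
  [[0,0.03,0.5],[0,-0.03,0.03],0],
  [[0,0,0.4],[0,0,0],0],
  [[0,0,0.05],[0,0,0],0],
])

```text
time_s: 21.6
tcp_pos: [0.4546, -0.1499, 0.0333]
eef_rot: [-179.9, 0.5, 3.8]
contact_force: [0.0, 0.6, -0.7]
gripper_width: 0.0007
```

```bash
python3 - <<'E'
from h import *
from plant import r
move(r.get_state(),[*tw(-64.5,-28),.042],3.65)
E
```

```text
t 21.6 tcp [ 0.4546 -0.1499  0.0333] rot [-179.94    0.51    3.76] f [ 0.   0.6 -0.7] w 0.0007
shift u [ 1.681  0.023 -0.233] turn u [-0.007  0.064  0.013]
```

>>> apply_moves([
  [[0.3,0,-0.08],[0,0.06,0],0],
  [[0.3,0,-0.04],[0,0,0],0],
  [[0.3,0,0],[0,0,0],0],
  [[0.25,0,0],[0,0,0],0],
])

```text
time_s: 22.0
tcp_pos: [0.5028, -0.1465, 0.0385]
eef_rot: [-179.9, 0.2, 3.8]
contact_force: [-1.7, 0.1, -1.2]
gripper_width: 0.0003
```

```bash
python3 - <<'E'
from h import *
from plant import r
st=r.get_state();w=r.capture("wrist");cv2.imwrite("pics/wr17.png",w["img"])
move(st,[*tw(-64.5,-28),.042],3.65)
E
```

```text
t 22.0 tcp [ 0.5028 -0.1465  0.0385] rot [-179.94    0.18    3.82] f [-1.7  0.1 -1.2] w 0.0003
shift u [ 0.475  0.03  -0.088] turn u [-0.008  0.023  0.021]
```

View pics/wr17.png

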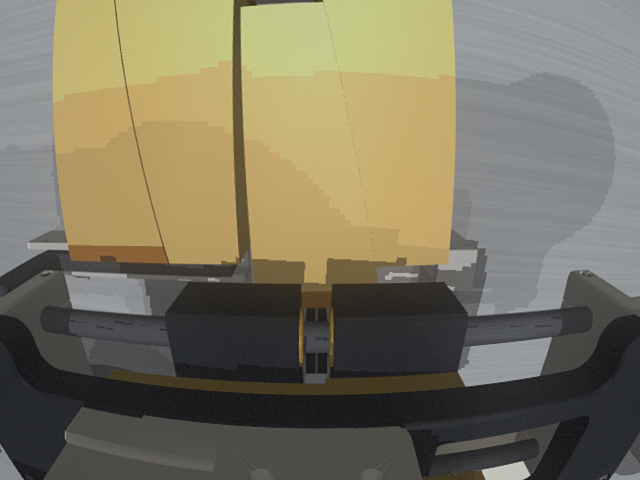

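>>> apply_moves([
  [[0.2,0,0],[0,0,0],0],
  [[0.15,0,0],[0,0,0],0],
])

```text
time_s: 22.25
tcp_pos: [0.5126, -0.1452, 0.0379]
eef_rot: [-179.9, 0.8, 3.8]
contact_force: [-11.9, 2.7, 8.4]
gripper_width: 0.0003
```

```bash
python3 - <<'E'
from h import *
from plant import r
st=r.get_state();
move(st,[*tw(-64.5,-28),.042],3.65)
E
```

```text
t 22.25 tcp [ 0.5126 -0.1452  0.0379] rot [-179.86    0.81    3.76] f [-11.9   2.7   8.4] w 0.0003
shift u [ 0.226  0.047 -0.106] turn u [-0.018  0.102  0.014]
```

>>> apply_moves([
  [[0.15,-0.05,-0.03],[0,0.08,0],0],
  [[0.12,-0.03,0],[0,0,0],0],
])

```text
time_s: 22.45
tcp_pos: [0.5203, -0.1416, 0.0388]
eef_rot: [-179.8, 0.5, 3.7]
contact_force: [-15.5, -4.7, 10.4]
gripper_width: 0.0008
```

```bash
python3 - <<'E'
from h import *
from plant import r
st=r.get_state();w=r.capture("wrist");cv2.imwrite("pics/wr18.png",w["img"])
move(st,[*tw(-64.5,-28),.042],3.65)
E
```

```text
t 22.45 tcp [ 0.5203 -0.1416  0.0388] rot [-179.84    0.53    3.7 ] f [-15.5  -4.7  10.4] w 0.0008
shift u [ 0.028  0.124 -0.082] turn u [-0.02   0.066  0.007]
```

View pics/wr18.png

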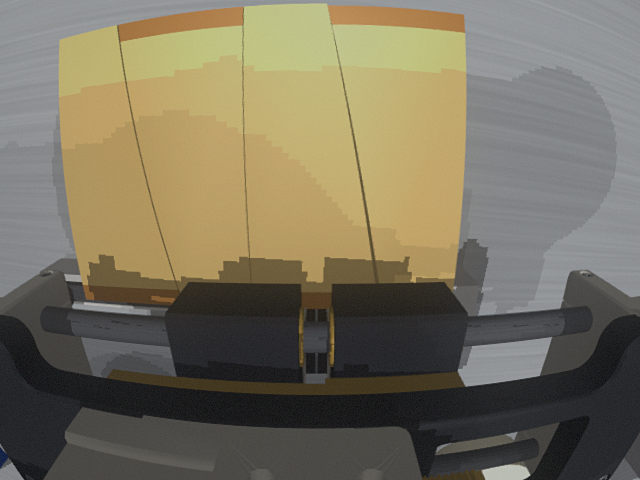

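>>> apply_moves([
  [[0.12,0.03,-0.03],[0,0.05,0],0],
  [[0.1,0,0],[0,0,0],0],
])

```text
time_s: 22.7
tcp_pos: [0.5202, -0.1428, 0.0383]
eef_rot: [-179.8, 1.1, 3.6]
contact_force: [-13.5, -0.1, 10.7]
gripper_width: 0.0002
```

>>> apply_moves([
  [[-0.6,0,0],[0,0,0],0],
  [[-0.9,0,-0.5],[0,0,0],0],
  [[-0.1,0,-1],[0,0,0],0],
  [[0,0,-0.9],[0,0,0],0],
  [[0,0,0],[0,0,0],0],
])

```text
time_s: 23.2
tcp_pos: [0.4594, -0.1473, 0.1397]
eef_rot: [-179.9, 0.9, 3.7]
contact_force: [0.8, 1.0, 0.2]
gripper_width: 0.0004
```

```bash
python3 - <<'E'
from h import *
from plant import r
st=r.get_state();w=r.capture("wrist")
W=trayframe(wristworld(w,toolT(st)))
im=ortho2(W,w["img"],-.12,.08,-.11,.15,2500);cv2.imwrite("pics/wr19o.png",cv2.dilate(im,np.ones((3,3))))
M=W.reshape(-1,3);k=(M[:,2]>.046)&(M[:,2]<.062)
for y in range(-70,75,8):
    q=M[k&(abs(M[:,1]-y/1e3)<.003)]
    print(y,np.percentile(q[:,0],1).round(4) if len(q) else None,end="; ")
print();move(st,[*tw(-66.5,146),.055],3.65)
E
```

```text
-70 -0.0532; -62 -0.0539; -54 -0.0535; -46 -0.0531; -38 -0.0532; -30 -0.0532; -22 -0.0539; -14 -0.0538; -6 -0.0537; 2 -0.0535; 10 -0.054; 18 -0.0537; 26 -0.0539; 34 -0.0537; 42 -0.0539; 50 -0.0536; 58 -0.0537; 66 -0.0537; 74 -0.0538; 
t 23.2 tcp [ 0.4594 -0.1473  0.1397] rot [-179.86    0.9     3.65] f [0.8 1.  0.2] w 0.0004
shift u [ 1.541 -4.268  2.103] turn u [-0.017  0.113  0.   ]
```

View pics/wr19o.png

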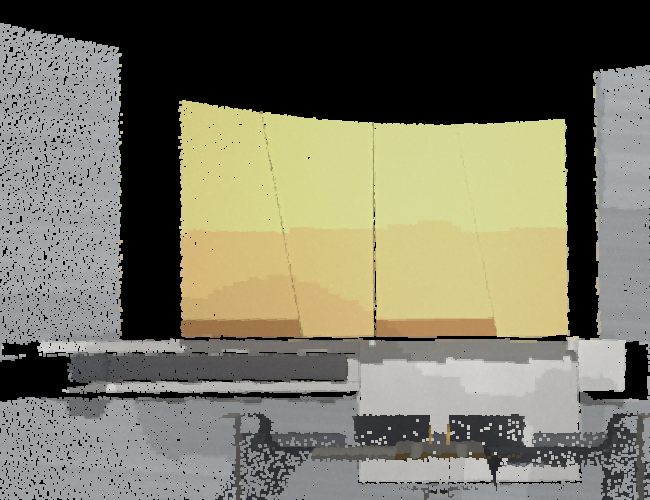

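>>> apply_moves([
  [[0.3,-1,0],[0,0.1,0],0],
  [[0.3,-1,0],[0,0,0],0],
  [[0.3,-1,0],[0,0,0],0],
  [[0.3,-1,0],[0,0,0],0],
  [[0.2,-0.6,0],[0,0,0],0],
])

```text
time_s: 23.75
tcp_pos: [0.5065, 0.0442, 0.1379]
eef_rot: [-179.7, -0.1, 3.2]
contact_force: [0.4, -0.2, 0.8]
gripper_width: 0.0004
```

```bash
python3 - <<'E'
from h import *
from plant import r
st=r.get_state();w=r.capture("wrist");s=r.capture("side");cv2.imwrite("pics/wr20.png",w["img"]);cv2.imwrite("pics/side20.png",s["img"][100:300,220:480].repeat(3,0).repeat(3,1)); pickle.dump((w,s,st),open("m20.pkl","wb"))
W=trayframe(world(s)).reshape(-1,3)
k=(W[:,2]>.035)&(W[:,2]<.08)&(W[:,0]>-.09)&(W[:,0]<-.05)&(W[:,1]>.09)&(W[:,1]<.15);print("tab side",k.sum(),W[k].min(0),W[k].max(0))
W=trayframe(wristworld(w,toolT(st))).reshape(-1,3)
k=(W[:,2]>.06)&(W[:,2]<.08)&(W[:,0]>-.09)&(W[:,0]<-.05)&(W[:,1]>.09)&(W[:,1]<.15);print("tab wrist",k.sum(),W[k].min(0),W[k].max(0)) if k.sum() else 0
move(st,[*tw(-70,160),.056],3.65)
E
```

```text
tab side 1 [-0.06426714  0.12754912  0.03529282] [-0.06426714  0.12754912  0.03529282]
tab wrist 588 [-0.07277738  0.10711725  0.06003546] [-0.06026911  0.12338847  0.07303522]
t 23.75 tcp [0.5065 0.0442 0.1379] rot [-1.7974e+02 -1.4000e-01  3.1600e+00] f [ 0.4 -0.2  0.8] w 0.0004
shift u [-0.064  0.09   2.047] turn u [-0.032 -0.018 -0.061]
```

View pics/side20.png

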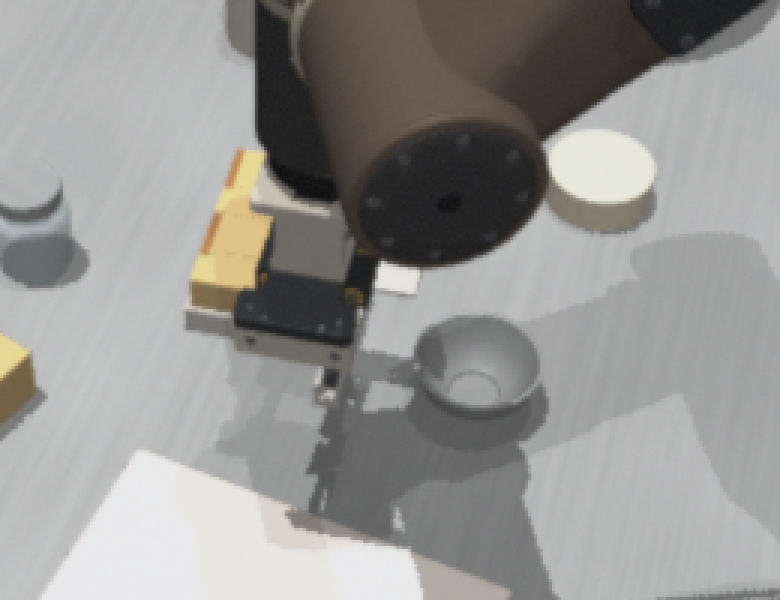

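View pics/wr20.png

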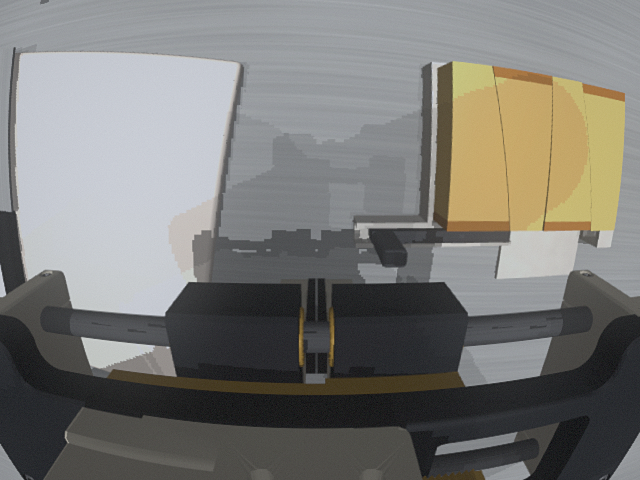

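>>> apply_moves([
  [[-0.06,0.05,0.6],[-0.03,-0.02,-0.06],0],
  [[0,0,0.7],[0,0,0],0],
  [[0,0,0.6],[0,0,0],0],
  [[0,0,0.05],[0,0,0],0],
])

```text
time_s: 24.25
tcp_pos: [0.5064, 0.0438, 0.0567]
eef_rot: [-179.9, -0.1, 3.9]
contact_force: [-1.6, -0.2, -0.3]
gripper_width: 0.0005
```

```bash
python3 - <<'E'
from h import *
from plant import r
st=r.get_state()
move(st,[*tw(-70,36),.056],3.65)
E
```

```text
t 24.25 tcp [0.5064 0.0438 0.0567] rot [-1.7994e+02 -1.4000e-01  3.9200e+00] f [-1.6 -0.2 -0.3] w 0.0005
shift u [-0.071  3.17   0.013] turn u [-0.008 -0.018  0.033]
```

Push right (tool +y), watching x and force.

>>> apply_moves([
  [[-0.07,0.5,0.03],[0,-0.02,0.03],0],
  [[0,0.4,0],[0,0,0],0],
  [[0,0.4,0],[0,0,0],0],
])

```text
time_s: 24.55
tcp_pos: [0.5075, -0.0083, 0.0553]
eef_rot: [-179.9, 0.1, 3.8]
contact_force: [-1.1, 3.3, -1.3]
gripper_width: 0.0004
```

```bash
python3 - <<'E'
from h import *
from plant import r
st=r.get_state()
move(st,[*tw(-70,36),.056],3.65)
E
```

```text
t 24.55 tcp [ 0.5075 -0.0083  0.0553] rot [-1.7993e+02  9.0000e-02  3.8000e+00] f [-1.1  3.3 -1.3] w 0.0004
shift u [-0.006  1.869 -0.019] turn u [-0.009  0.011  0.019]
```

>>> apply_moves([
  [[-0.02,0.4,0],[0,0,0],0],
  [[-0.01,0.4,0],[0,0,0],0],
  [[0,0.4,0],[0,0,0],0],
  [[0,0.3,0],[0,0,0],0],
])

```text
time_s: 24.95
tcp_pos: [0.5118, -0.07, 0.0573]
eef_rot: [-179.8, -0.1, 3.7]
contact_force: [-0.1, 3.8, -1.8]
gripper_width: 0.0002
```

```bash
python3 - <<'E'
from h import *
from plant import r
st=r.get_state()
move(st,[*tw(-70,36),.056],3.65)
E
```

```text
t 24.95 tcp [ 0.5118 -0.07    0.0573] rot [-1.7978e+02 -9.0000e-02  3.7300e+00] f [-0.1  3.8 -1.8] w 0.0002
shift u [-0.01   0.323  0.032] turn u [-0.027 -0.012  0.01 ]
```

>>> apply_moves([
  [[-0.02,0.25,0.02],[-0.03,0,0],0],
  [[0,0.15,0],[0,0,0],0],
])

```text
time_s: 25.15
tcp_pos: [0.5129, -0.0862, 0.0572]
eef_rot: [-179.9, -0.2, 3.6]
contact_force: [-10.2, 48.6, 5.7]
gripper_width: 0.0008
```

>>> apply_moves([
  [[0,0.18,0],[0,0,0],0],
])

```text
time_s: 25.25
tcp_pos: [0.5132, -0.0871, 0.0572]
eef_rot: [-179.4, -0.4, 3.4]
contact_force: [-22.4, 95.7, 23.1]
gripper_width: 0.0004
```

```bash
python3 - <<'E'
from h import *
from plant import r
st=r.get_state()
move(st,[*tw(-70,36),.056],3.65)
E
```

```text
t 25.25 tcp [ 0.5132 -0.0871  0.0572] rot [-179.39   -0.37    3.42] f [-22.4  95.7  23.1] w 0.0004
shift u [-0.017 -0.106  0.031] turn u [-0.077 -0.046 -0.028]
```

>>> apply_moves([
  [[-0.05,-0.3,0],[0,0,0],0],
  [[-0.1,-0.8,-0.5],[0,0,0],0],
  [[0,0,-1],[0,0,0],0],
  [[0,-0.5,-1],[0,0,0],0],
  [[0,-0.5,-1],[0,0,0],0],
])

```text
time_s: 25.75
tcp_pos: [0.4982, -0.003, 0.1984]
eef_rot: [-179.5, 0.2, 3.4]
contact_force: [1.9, -0.2, -0.2]
gripper_width: 0.0002
```

>>> apply_moves([
  [[-1,0,0],[0,0,0],0],
  [[-1,0,0],[0,0,0],0],
  [[0,0,0],[0,0,0],0],
])

```text
time_s: 26.05
tcp_pos: [0.4208, -0.006, 0.2059]
eef_rot: [-179.4, -0.6, 3.6]
contact_force: [0.7, 0.7, 0.4]
gripper_width: 0.0003
```

```bash
python3 - <<'E'
from h import *
from plant import r
r.capture("wrist")
st=r.get_state();w=r.capture("wrist");s=r.capture("side");c=r.capture("scene")
cv2.imwrite("pics/wr21.png",w["img"]);cv2.imwrite("pics/side21.png",s["img"]);cv2.imwrite("pics/sc21.png",c["img"])
W=trayframe(wristworld(w,toolT(st)))
im=ortho2(W,w["img"],-.12,.08,-.11,.15,2500);cv2.imwrite("pics/wr21o.png",cv2.dilate(im,np.ones((3,3))))
M=W.reshape(-1,3)
k=(M[:,2]>.06)&(M[:,2]<.08)&(M[:,0]>-.09)&(M[:,0]<-.055)&(M[:,1]>-.03)&(M[:,1]<.1);print("tab",k.sum(),M[k].min(0),M[k].max(0)) if k.sum() else 0
move(st,[.45,0,.2],3.65)
E
```

```text
tab 325 [-7.28250060e-02 -5.19952621e-05  6.00226956e-02] [-0.06058836  0.01610935  0.07343114]
t 26.1 tcp [ 0.4227 -0.0056  0.2062] rot [-179.41   -0.62    3.6 ] f [0.6 0.1 0.6] w 0.0002
shift u [ 0.687 -0.095  0.164] turn u [-0.074 -0.078 -0.005]
```

View pics/wr21.png

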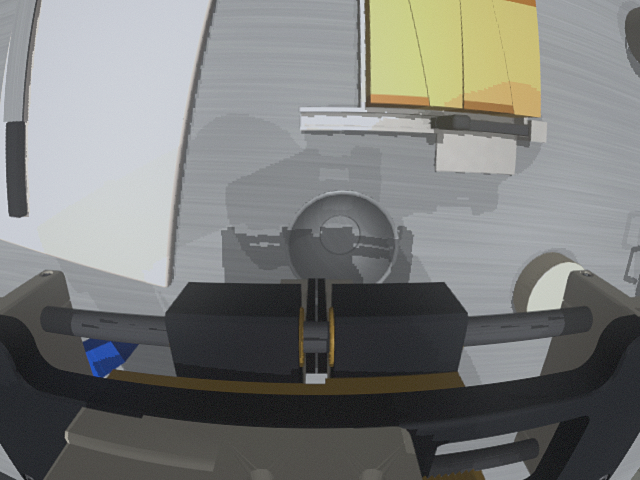

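View pics/wr21o.png

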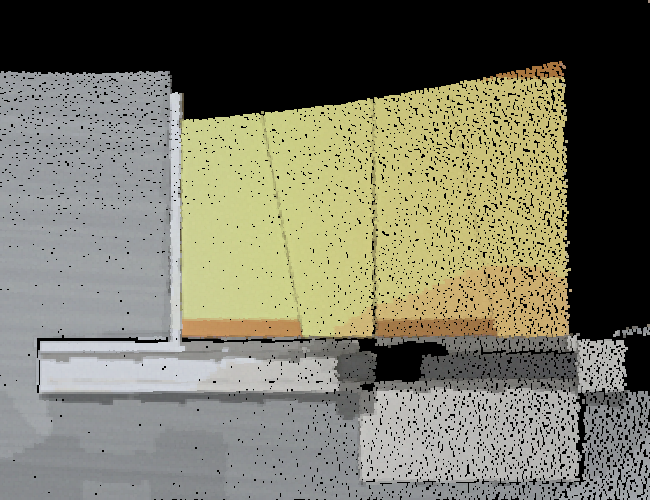

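View pics/sc21.png

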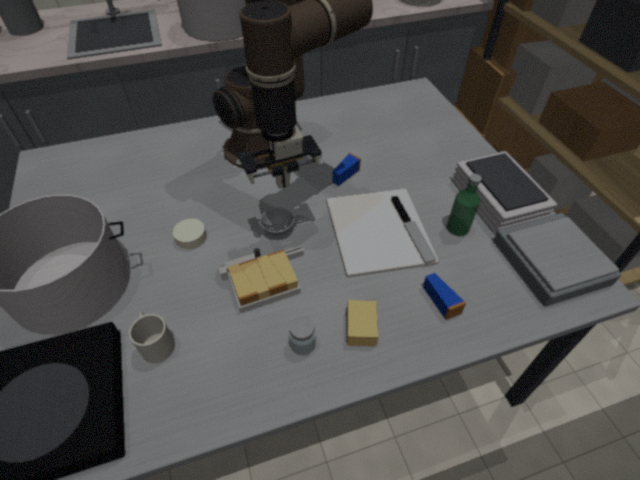

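```bash
python3 - <<'E'
from h import *
import cv2
s=cv2.imread("pics/side21.png");cv2.imwrite("pics/s21c.png",cv2.resize(s[140:250,260:400],None,fx=5.5,fy=5.5,interpolation=cv2.INTER_CUBIC))
# predicted tab / tip pixels in side & scene
c=pickle.load(open("m12.pkl","rb"))
side,scene=c[1],c[2]
P=lambda y,z,x=-66.5:np.array([*tw(x,y),z/1e3])
for n,cc in(("side",side),("scene",scene)):
    print(n,"tab top full",proj(cc,P(7,72)).round(1),"tab top 10mm short",proj(cc,P(17,72)).round(1),"keeper top",proj(cc,P(-91,32,-66)).round(1))
E
```

```text
side tab top full [340.2 174.2] tab top 10mm short [339.4 177.1] keeper top [347.2 158.4]
scene tab top full [255.3 249.5] tab top 10mm short [258.9 248.4] keeper top [221.5 270. ]
```

View pics/s21c.png

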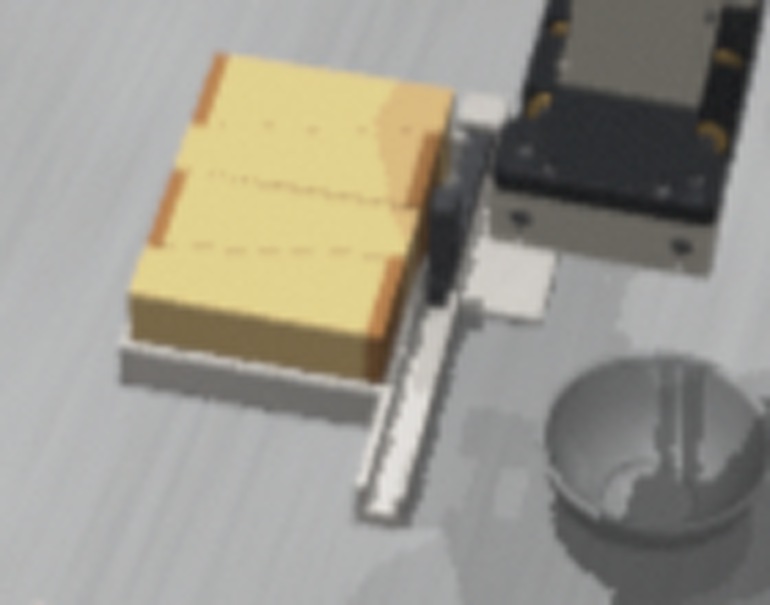

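```bash
python3 - <<'E'
from plant import r
s=r.get_state();print(s["time_s"],s["contact_force"],s["qd"].round(2));print(r.close_job())
E
```

```text
26.25 [0.63113605 0.17068482 0.66591417] [-0.26  1.37  0.24 -0.25  0.06 -0.07]
the job is handed in; nothing more can be done
None
```

Both loose wedges are packed in the tray and the bolt is shut. I handed the job in at 26.3 s with the gripper closed, empty and clear of everything. The hand-in gave no verdict.

**What I did:** I placed the first wedge against the right wall with its thick end at the back, and pushed it home. I set the second on the floor and apron with its thin end leading, then pushed it in between its neighbours. Then I pushed the bolt's tab to the right until it stopped.

**Last checks**
- **Wedges:** After the last push, the fronts of all four lay flush at about x = -54 mm in the tray frame. They lie flat, alternate head to tail, and none sticks out of the mouth.
- **Bolt:** The tab's centre measured y ≈ 8 mm, against 7 mm for fully shot. Its pixel position in the side view matches the fully shot position to about 1 pixel. The bar reaches the keeper.
- **Other things:** In the last scene picture they look unmoved; I did not measure each one.

**What went wrong or disagreed**
- **First wedge:** It caught on the back wall while being lowered and tilted. I pulled it back and set it down flat.
- **Force at the bolt's stop:** The push peaked at about 96 N, under the 120 N wrist limit. The contact was through the closed fingers, not the arm or gripper body.
- **Bolt start position:** It seemed to start about 7–8 mm further along than travel 0.

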